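Load a new till roll: roll into its carrier, carrier into the receipt printer

TASK

Put the full paper roll (the fat one, not the used-up thin one) into the roll carrier where it stands on the desk, its axle ends down in the carrier's two slots. Then lift the loaded carrier by its handle, set it in the receipt printer's loading channel and slide it in under the hood until it is fully home against the stop. Leave everything else on the desk where it is.

Things in the scene. Friction and masses are not known exactly. Their poses are not given: they have to be found in the camera images.
- full_roll_center (a point): Centre of the full till roll: white paper cylinder, diameter 44 mm, length 57 mm, about 90 g, lying on the stand. The roll may be turned to any angle about its axle, which is the point's y axis (x and z may point anywhere around it); it is the same either way round. Good grip from above: across the 44 mm diameter, fingers on both sides of the axle line.
- full_roll: The full roll itself (origin as full_roll_center). A black plastic axle of 8 mm diameter runs through it along y and sticks out 7 mm at each end (71 mm overall).
- worn_roll_center (a point): Centre of the used-up roll: same 57 mm length and same axle, but only 26 mm in diameter. It lies on the stand's other bed; leave it.
- stand_top (a point): Roll stand, fixed: dark sheet-steel plate 170 (x) by 90 (y) by 4 mm with two beds at x = -42 and +42 mm, tops 12 mm above the desk, 36 mm long in x, a 5 mm high rib along both edges. The point lies mid-plate at bed-top height. Rolls lie on the beds, axles along y; which roll is on which bed varies, and the stand may be left or right of the robot.
- carrier_seat (a point): Where the full roll's centre belongs in the roll carrier, 32 mm above the carrier's underside. x points from the handle to the roll (the way it goes into the printer), y along the seated axle, z up. Roll seat lies between two cheeks, inner faces at y = +-31.5 mm (3 mm play each side of the roll); open for fingers before and behind the roll.
- carrier: Roll carrier, loose, grey plastic, 160 g, upright on the desk; origin and axes as carrier_base. Base plate 5 mm thick, 73 mm wide (y), x from -76 to +30 mm. Cheeks 5 mm thick, 44 mm long in x, 44 mm high, each with an open-topped slot for the axle at x = 0: 10 mm wide, bottom at z = 28 mm, 45 degree V mouth 26 mm wide at the top.
- carrier_handle (a point): Grip point on the carrier's handle, an upright tab at its -x end: 12 mm thick in x, 42 mm wide in y, top 62 mm above the underside. The point is at its middle, 45 mm above the underside, 70 mm before (-x) the roll seat. Fingers before and behind the tab (closing along x) hold it level; 42 mm is free between tab and seated roll.
- carrier_base (a point): Point on the carrier's underside straight below the roll seat (32 mm below it), same axes.
- printer_home (a point): Receipt printer, fixed, black hood over a grey channel, left or right of the robot. This point is on the channel floor, 10 mm above the desk, where carrier_base lies when the carrier is fully home. x points into the printer (sliding direction), z up. The stop meets the carrier's rear edge 31 mm past (+x) this point, so carrier_base can go at most 1 mm beyond it.
- printer_hood (a point): Middle of the hood's front edge, at the hood's top, 70 mm above the channel floor (80 mm above the desk), 24 mm before (-x) printer_home; the hood's underside is 62 mm above the channel floor and its inside is 78 mm wide. The carrier's handle stays outside, its middle 46 mm before this edge when home. Same axes as printer_home.
- printer_load (a point): Point on the channel floor, 75 mm before printer_home, same axes: set the carrier down here from above with carrier_base at this point; its rear edge is then 21 mm short of the hood. Guide rails at y = +-39 mm (2.5 mm play each side), 16 mm above the floor, tops flared 45 degrees. The floor ends 50 mm before this point; the handle end overhangs by 26 mm without tipping.
- mouse: Bystander: black computer mouse, 102 x 58 x 32 mm, near the far middle; origin under its middle. Leave it.
- stapler: Bystander: black stapler, 130 x 35 x 51 mm, far left; origin under its middle. Leave it.
- pen: Bystander: ball pen, 150 mm long, near the robot; origin under its middle. Leave it.
- scissors: Bystander: blue-handled scissors, 200 mm long, lying flat on the right; origin under its middle. Leave it.
- notes: Bystander: yellow block of sticky notes, 76 x 76 x 18 mm, near the robot; origin under its middle. Leave it.
- calculator: Bystander: grey pocket calculator, 150 x 80 x 16 mm, on the left; origin under its middle. Leave it.
Mind the look-alikes: they are no part of the job. Leave any green, orange or pink look-alike of the full_roll alone.

How it is judged:
By the outcome, as a careful person would: the job done as asked, in the order asked, and still so for the second after the job is handed in, with the robot touching nothing.
It also fails if it takes over 62 s, if anything falls off the work surface, if the arm or the gripper's body presses on something with over 40 N, if the wrist force passes 120 N, or if a joint passes its speed limit or range.

ROBOT

A 6-joint arm with a two-finger parallel gripper is mounted at the origin on the work surface. World frame = base frame: x ahead of the robot, y to its left, z up, the work surface at z = 0. Lengths are in m, angles in degrees, forces in N, time in s.
With the tool pointing down it reaches from about 0.275 to 0.85 m from the base axis. Payload 5.2 kg.
Tool frame: the origin (TCP) lies at the very end of the fingers, on their centre line; the grasp point (between the pads) lies 19 mm behind it; z points along the fingers, y is the direction in which the jaws open and shut (so a half turn about z gives the same grasp; the last joint's range is limited). The gripper opens to 85 mm and grips with 20 to 120 N. Pads are 22 mm wide; open, the fingers measure 114 mm over their backs; the gripper's body (76 mm by 85 mm) begins 54 mm behind the grasp point. The pads swing forward as they close: fully open they stand 13 mm farther back than shut.
Start: joints at [63.552, 14.817, 87.949, -0, 77.235, -11.62], TCP at [0.141, 0.532, 0.231] pointing down, gripper open.
Joint ranges: [-179.93, 179.93], [-52.35, 119.4], [10.71, 147.94], [-69.91, 249.91], [12.55, 155.21], [-178.61, 178.61]. Speed limits (degrees/s): [147.25, 147.25, 180, 180, 180, 180].

INTERFACE

Orientations are given as [roll, pitch, yaw] about the fixed x, y, z axes, in that order (R = Rz(yaw) Ry(pitch) Rx(roll)).
In Python, from cell import env gives the robot as it stands. The module is installed in compiled form; this text tells all that it offers.
- The arm moves only by the tool drive_tool, never from a script. Its argument "plan" is a list of rows, each an object of numbers: "dx", "dy", "dz": the shift along the tool's x, y, z in cm; "rx", "ry", "rz": the turn, a rotation vector about the tool's x, y, z in degrees; "grip": the finger opening in cm, from 0 to 8.54. In form: [{"dx": .., "dy": .., "dz": .., "rx": .., "ry": .., "rz": .., "grip": ..}, ...]. A call has 1 to 12 rows; each row is the pose to reach, as a shift and turn from the pose commanded when the call began, along the tool's axes at that moment; what a row does not reach only later rows make up. A row lasts 1/12 s, in which the tool goes at most 41.7 mm and 7.16 degrees, less where a joint would pass 70% of its speed; a pose out of reach is approached as far as the arm can. A call with a gripper value outside its range is refused whole. The fingers move at their own pace and stop on an object; the grip force is fixed at half the most. Time passes only in rows, so rows that repeat a pose let the fingers close. It gives the time, the measured TCP pose, the force and the opening at its end, in the units of the state.
- env.sense(): the state, without advancing time (a new reading comes with each control period).
- env.get_image(name): name is "scene" or "top"; returns a dict with "image" (384x512x3 uint8, red, green, blue), "fx", "fy", "cx", "cy" (pixels), "dist" ([k1, k2, p1, p2, k3] as OpenCV has them; the pictures are not rectified), "T" (4x4, takes a point from camera to world coordinates). Camera axes: x right, y up, looking along -z (the intrinsics and any distortion apply to the point x, -y, -z); pixel columns grow to the right and rows downward; lengths in m; the calibration is good to about 2 mm. A picture is of the moment at which its call begins. There is no depth.
- env.finish_job(): hands the job in, once; it reports no verdict.
The state is a dict: "time": time; "q": joint angles; "joint_vel": joint speeds; "tau": joint torques, N m; "tool_pos": TCP position; "ee_rot": TCP orientation; "force": force on the tool from outside, world axes, zero at the start; "torque": the same for the moment, N m; "finger_gap": finger opening in m.
Only numpy, scipy, OpenCV 4.12 (cv2) and the standard library are available. Lean on these libraries where they do the work, as an engineer would, in place of code of your own. Each camera call takes 0.05 s, during which the arm holds its last target.

## Working session

There is one attempt and no reset: what is moved stays moved. The work goes in short steps, Python scripts to look and compute and a tool call to move; the robot and the scene stay as the last step left them, time stands still between calls to the robot, and variables do not carry over. Pictures are saved under pics/ and viewed, and the job is handed in when it is done.

Besides the shell and the picture viewer there is one more tool, called after ">>>" by a JSON object that holds its "fn" and its "kwargs", one argument or row to a line. drive_tool: Moves the arm, as the interface text tells. Its arguments: {"type":"object","properties":{"plan":{"type":"array"}},"required":["plan"]}

```bash
mkdir -p pics
cat > h.py <<'E'
import numpy as np, cv2
from cell import env
def snap(n,tag):
    d=env.get_image(n); cv2.imwrite(f'pics/{tag}.png',cv2.cvtColor(d['image'],cv2.COLOR_RGB2BGR))
    np.save(f'pics/{tag}.npy',d,allow_pickle=True); return d
def load(tag): return np.load(f'pics/{tag}.npy',allow_pickle=True).item()
def K(d): return np.array([[d['fx'],0,d['cx']],[0,d['fy'],d['cy']],[0,0,1.]])
def ray(d,uv):
    p=cv2.undistortPoints(np.array(uv,float).reshape(-1,1,2),K(d),np.array(d['dist'],float)).reshape(-1,2)
    v=np.c_[p[:,0],-p[:,1],-np.ones(len(p))]@np.array(d['T'])[:3,:3].T
    return np.array(d['T'])[:3,3],v
def onz(d,uv,z):
    o,v=ray(d,uv); return o+v*((z-o[2])/v[:,2])[:,None]
def proj(d,P):
    P=np.array(P,float).reshape(-1,3);T=np.array(d['T']);c=(P-T[:3,3])@T[:3,:3]
    c=c*[1,-1,-1]
    return cv2.projectPoints(c,np.zeros(3),np.zeros(3),K(d),np.array(d['dist'],float))[0].reshape(-1,2)
def tri(d1,u1,d2,u2):
    o1,v1=ray(d1,[u1]);o2,v2=ray(d2,[u2]);v1=v1[0]/np.linalg.norm(v1);v2=v2[0]/np.linalg.norm(v2)
    s=np.linalg.lstsq(np.c_[v1,-v2],o2-o1,rcond=None)[0]
    a,b=o1+s[0]*v1,o2+s[1]*v2
    return (a+b)/2,np.linalg.norm(a-b)
def crop(d,x0,y0,x1,y1,k,name):
    im=cv2.cvtColor(d['image'],cv2.COLOR_RGB2BGR)[y0:y1,x0:x1]
    cv2.imwrite(f'pics/{name}.png',cv2.resize(im,None,fx=k,fy=k,interpolation=cv2.INTER_CUBIC))
E
python3 - <<'E'
from h import *
for n in('scene','top'):
    d=snap(n,n+'0'); print(n,d['fx'],d['dist'],np.round(d['T'],3).tolist())
print(env.sense())
E
```

```text
scene 459.7822794580757 [-0.11886138  0.          0.          0.          0.        ] [[0.881, -0.335, 0.333, 1.027], [0.472, 0.652, -0.594, -0.918], [-0.018, 0.681, 0.732, 1.182], [0.0, 0.0, 0.0, 1.0]]
top 370.23567134245684 [0.02538284 0.         0.         0.         0.        ] [[-0.168, 0.965, -0.201, 0.28], [-0.986, -0.166, 0.03, 0.016], [-0.004, 0.203, 0.979, 1.214], [0.0, 0.0, 0.0, 1.0]]
{'time': 0.1, 'q': array([ 6.35548083e+01,  1.48560184e+01,  8.80047957e+01, -6.04686565e-04,
        7.72322706e+01, -1.16185708e+01]), 'joint_vel': array([ 0.02685598, -0.01082171, -0.13524549,  0.03585138,  0.09136353,
        0.0407253 ]), 'tau': array([ 1.16313007e-03, -4.46973467e+01, -2.91244715e+01, -3.08662547e-04,
        6.28245689e-03,  1.78817959e-05]), 'tool_pos': array([0.14050507, 0.53127558, 0.2305491 ]), 'ee_rot': array([-1.79908704e+02, -1.81693890e-02,  1.65173499e+02]), 'force': array([ 0.47918266,  0.63206984, -0.06085724]), 'torque': array([0.01137248, 0.00606759, 0.02037162]), 'finger_gap': 0.08562765259205866}
```

View pics/scene0.png

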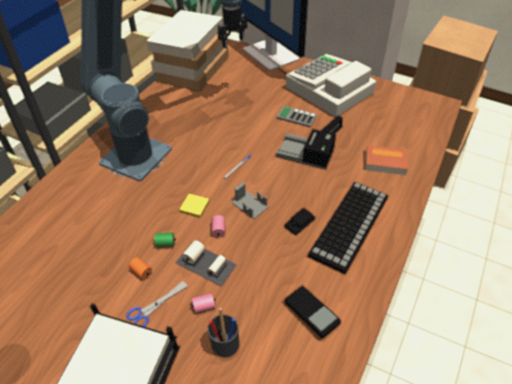

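View pics/top0.png

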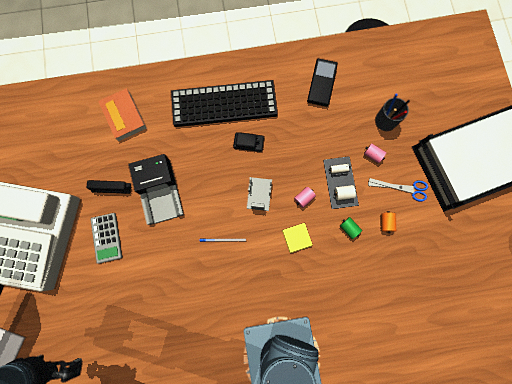

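Run:
```python
from h import *
t=load('top0');s=load('scene0')
crop(t,230,145,370,215,5,'c1');crop(t,115,145,205,235,6,'c2');crop(s,165,180,285,290,6,'c3');crop(s,265,110,355,175,7,'c4')
```

```text
(no output)
```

View pics/c1.png

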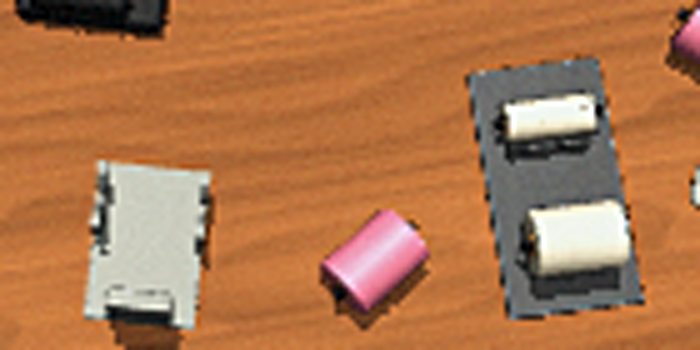

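View pics/c2.png

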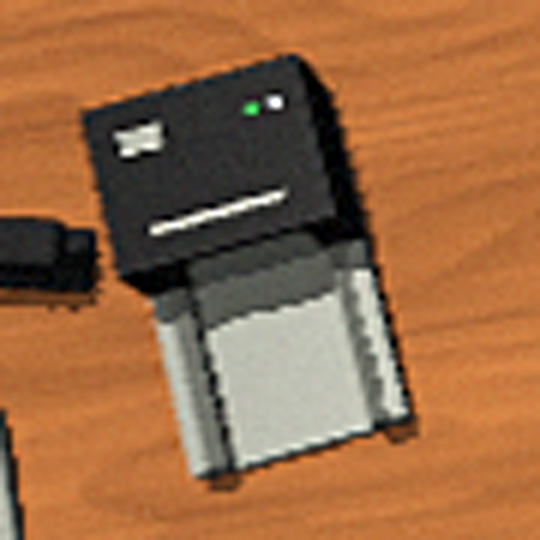

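View pics/c3.png

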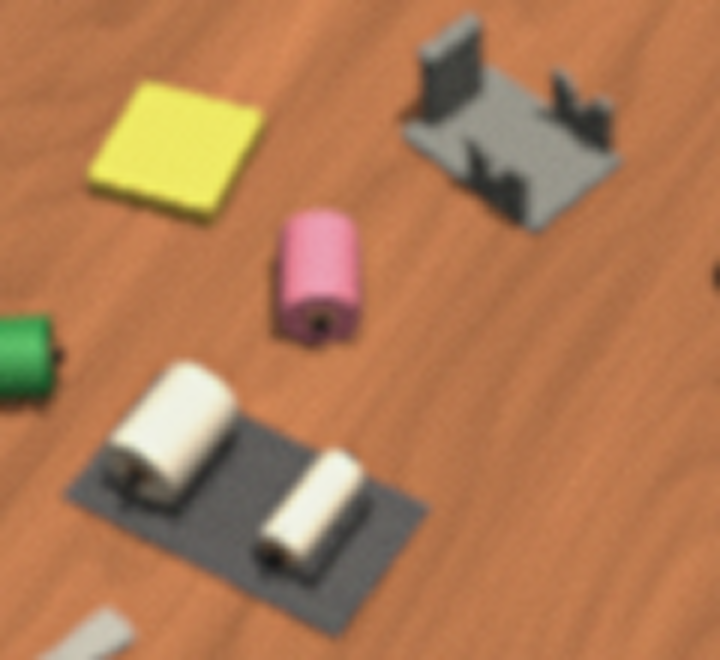

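View pics/c4.png

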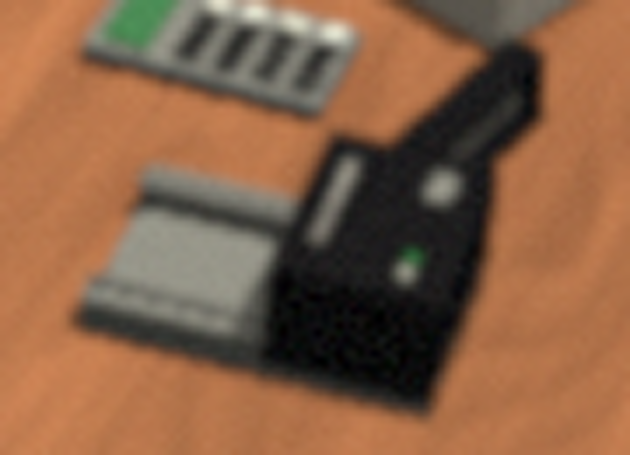

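```bash
cat > m.py <<'E'
from h import *
def region(d,x0,y0,x1,y1,k=8):
    im=cv2.cvtColor(d['image'],cv2.COLOR_RGB2BGR)[y0:y1,x0:x1]
    up=cv2.resize(im,None,fx=k,fy=k,interpolation=cv2.INTER_CUBIC)
    return up,(lambda p:(np.array(p,float).reshape(-1,2)+0.5)/k-0.5+[x0,y0])
def biggest(m):
    c=cv2.findContours(m,cv2.RETR_EXTERNAL,cv2.CHAIN_APPROX_NONE)[0]
    return max(c,key=cv2.contourArea)
def rect(P): # metric minAreaRect -> center, sizes, angle of long side
    (c,(w,h),a)=cv2.minAreaRect((P[:,:2]*1000).astype(np.float32))
    if w<h: w,h,a=h,w,a+90
    a=(a+90)%180-90
    return np.round(c,1),round(w,1),round(h,1),round(a,1)
E
python3 - <<'E'
from m import *
t=load('top0');s=load('scene0')
for d,nm,box in((t,'top',(310,145,370,220)),(s,'scene',(170,235,245,295))):
    up,f=region(d,*box)
    hsv=cv2.cvtColor(up,cv2.COLOR_BGR2HSV);
    white=((hsv[...,1]<70)&(hsv[...,2]>130)).astype(np.uint8)
    nw=(hsv[...,1]<90).astype(np.uint8)
    c=biggest(nw); print(nm,'stand',rect(onz(d,f(c),0.004)))
    n,l,st,ce=cv2.connectedComponentsWithStats(white)
    for i in range(1,n):
        if st[i,4]>3000:
            cc=biggest((l==i).astype(np.uint8)); (q,wh,a)=cv2.minAreaRect(cc)
            print(st[i],f(ce[i]),f(q),np.array(wh)/8,onz(d,f(q),.034))
    out=up.copy(); cv2.drawContours(out,[c],-1,(0,0,255),1)
    for x in cv2.findContours(white,cv2.RETR_EXTERNAL,cv2.CHAIN_APPROX_NONE)[0]: cv2.drawContours(out,[x],-1,(0,255,0),1)
    cv2.imwrite(f'pics/st_{nm}.png',out)
E
```

```text
top stand (array([ 502.2, -292. ]), 171.0, 91.1, -2.2)
[ 166  149  150   73 8200] [[339.79702744 167.61092988]] [[339.72742081 167.61557007]] [ 7.53602171 18.41768074] [[ 0.54370709 -0.29255289  0.034     ]]
[  205   319   166   118 15007] [[345.88786483 191.62435447]] [[345.68685532 191.65081024]] [13.18845558 19.81189346] [[ 0.46173603 -0.29449907  0.034     ]]
scene stand (array([ 504.9, -285.7]), 170.1, 105.0, -2.2)
[  104    46   174   161 15515] [[193.98601756 249.83195698]] [[193.83301735 250.08460808]] [13.95260143 20.10246086] [[ 0.46112119 -0.28538692  0.034     ]]
[  307   163   144   141 10440] [[216.83726054 263.33392002]] [[216.86762619 263.10529709]] [ 9.50196552 19.60039139] [[ 0.54864569 -0.29348045  0.034     ]]
[   0  375  136  105 6724] [[178.04690289 288.11866077]] [[177.20103931 288.40589142]] [ 6.85266256 19.35735703] [[ 0.49234713 -0.42210814  0.034     ]]
```

View pics/st_top.png

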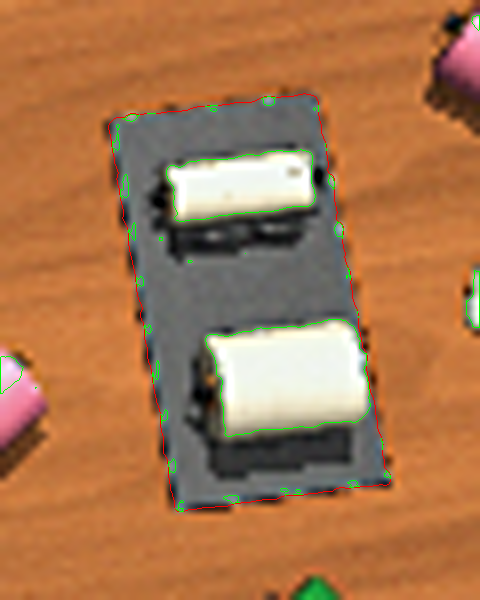

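View pics/st_scene.png

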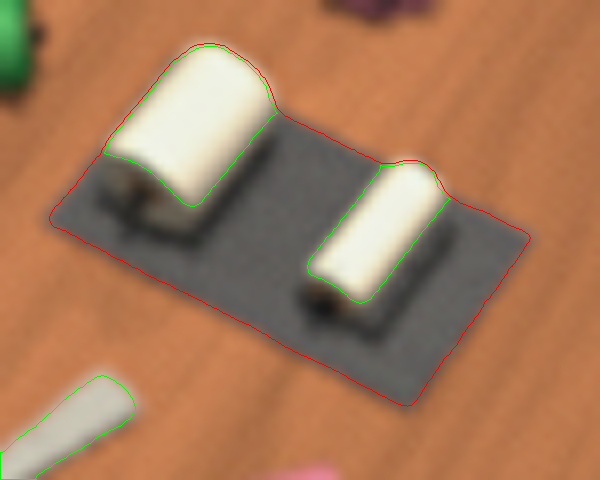

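Run:
```python
from m import *
t=load('top0');s=load('scene0')
for d,nm,box in((t,'top',(235,165,285,220)),(s,'scene',(225,178,280,225)),(t,'ptop',(115,145,200,232)),(s,'pscene',(265,110,355,172))):
    up,f=region(d,*box)
    hsv=cv2.cvtColor(up,cv2.COLOR_BGR2HSV)
    m=(hsv[...,1]<90).astype(np.uint8)
    c=biggest(m)
    z=.005 if 'p' not in nm[:1] else 0.0
    print(nm,rect(onz(d,f(c),0.005)))
    r=cv2.boxPoints(cv2.minAreaRect(c)); print(np.round(f(r),1).tolist())
    out=up.copy(); cv2.drawContours(out,[c],-1,(0,0,255),1)
    cv2.imwrite(f'pics/ca_{nm}.png',out)
```

```text
top (array([509.4, -16.2]), 108.2, 77.6, -15.8)
[[245.4, 208.2], [248.7, 176.4], [271.9, 178.8], [268.6, 210.6]]
scene (array([496.2,  -1.8]), 148.5, 101.5, -14.9)
[[226.3, 199.3], [240.9, 178.7], [272.1, 200.8], [257.6, 221.4]]
ptop (array([583.3, 319.5]), 223.0, 137.3, 7.0)
[[126.7, 163.9], [166.6, 152.2], [184.8, 214.4], [144.8, 226.0]]
pscene (array([551.9, 433.9]), 375.2, 197.2, -82.6)
[[275.1, 155.3], [297.0, 92.5], [346.0, 109.6], [324.1, 172.5]]
```

View pics/ca_top.png

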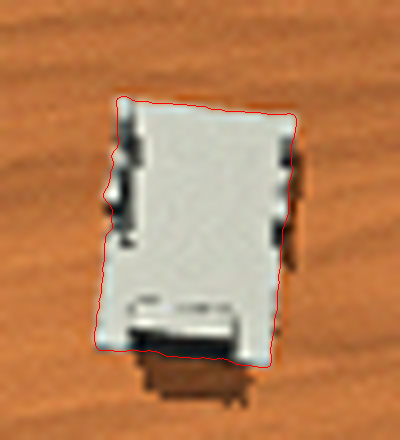

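View pics/ca_scene.png

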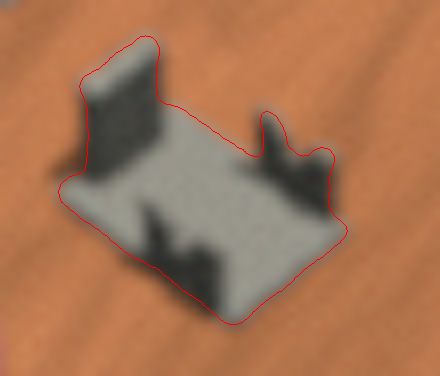

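View pics/ca_ptop.png

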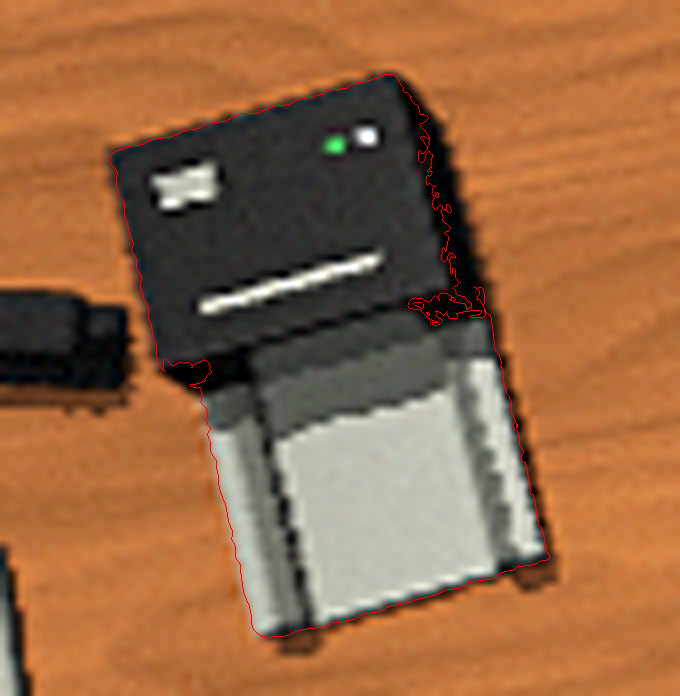

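View pics/ca_pscene.png

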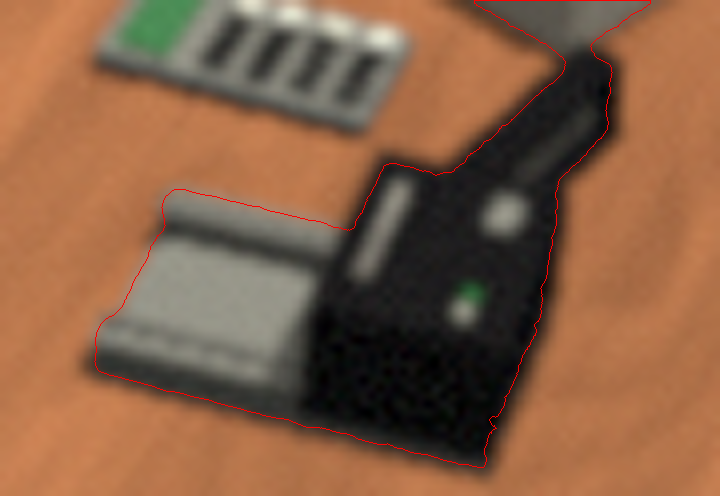

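Run:
```python
from m import *
t=load('top0');s=load('scene0')
def F(p,b): return (np.array(p,float)+.5)/8-.5+np.array(b)
def ang(v): return round(np.degrees(np.arctan2(v[1],v[0])),1)
P=onz(t,F([(121,98),(295,117),(269,366),(96,347)],(235,165)),.005)[:,:2]*1000
FL,FR,BR,BL=P
print('carrier top',P.round(1).tolist(),'w',np.linalg.norm(FL-FR),np.linalg.norm(BL-BR),'l',np.linalg.norm(FL-BL),np.linalg.norm(FR-BR),ang(FL-BL),ang(FR-BR),ang(FL-FR)-90,ang(BL-BR)-90,'mean',P.mean(0))
Q=onz(s,F([(235,324),(347,230),(60,190)],(225,178)),.005)[:,:2]*1000
print('carrier scene',Q.round(1).tolist(),ang(Q[0]-Q[2]),ang(Q[1]-Q[0])-90,'mid FL-BR',(Q[1]+Q[2])/2)
# handle top
H=onz(t,F([(133,303),(240,310)],(235,165)),.062)*1000
# printer
b=(115,145)
G=onz(t,F([(207,400),(250,625),(490,330),(546,555)],b),.026)[:,:2]*1000
print('rails',G.round(1).tolist(),ang(G[0]-G[1]),ang(G[2]-G[3]))
E=onz(t,F([(315,625),(500,572)],b),.010)[:,:2]*1000
print('floor front',E.round(1).tolist(),ang(E[0]-E[1])-90,E.mean(0))
E2=onz(t,F([(260,635),(549,558)],b),.010)[:,:2]*1000
print('front all',E2.round(1).tolist(),ang(E2[0]-E2[1])-90,E2.mean(0))
Hd=onz(t,F([(110,152),(393,73),(160,362),(450,292)],b),.08)[:,:2]*1000
print('hood',Hd.round(1).tolist(),ang(Hd[0]-Hd[1])-90,ang(Hd[2]-Hd[3])-90,ang(Hd[0]-Hd[2]),(Hd[2]+Hd[3])/2, np.linalg.norm(Hd[0]-Hd[1]))
```

```text
carrier top [[570.2, 3.8], [549.8, -66.7], [448.0, -37.7], [467.9, 31.2]] w 73.39872630739998 71.72069727501459 l 105.92147340730651 105.78146626600706 -15.0 -15.9 -16.099999999999994 -16.099999999999994 mean [508.97167597 -17.3341641 ]
carrier scene [[553.3, -67.1], [571.2, 0.3], [451.5, -35.8]] -17.1 -14.900000000000006 mid FL-BR [511.33674834 -17.7258622 ]
rails [[566.7, 364.8], [472.3, 357.4], [576.2, 247.8], [480.2, 237.0]] 4.5 6.4
floor front [[470.4, 336.0], [479.1, 259.3]] 6.5 [474.73320623 297.66501654]
front all [[470.1, 358.4], [481.4, 238.9]] 5.400000000000006 [475.76445293 298.6558895 ]
hood [[659.7, 376.2], [673.3, 262.3], [571.8, 365.4], [580.6, 250.8]] 6.799999999999997 4.400000000000006 7.0 [576.21161933 308.09160413] 114.7055660505652
```

```bash
cat > go.py <<'E'
import sys; from h import *
def go(x,y,z,yaw,cmd=None):
    s=env.sense(); p=s['tool_pos']; r=s['ee_rot']
    w=np.radians(r[2]); D=np.array([x,y,z])/1000-p
    dx=D@[np.cos(w),np.sin(w),0];dy=D@[np.sin(w),-np.cos(w),0]
    print('t',round(s['time'],2),'pos',(p*1000).round(1),'rot',r.round(2),'gap',round(s['finger_gap']*100,2),'F',s['force'].round(1))
    print('dx %.2f dy %.2f dz %.2f rz %.2f'%(dx*100,dy*100,-D[2]*100,(r[2]-yaw+180)%360-180))
if __name__=='__main__': go(*map(float,sys.argv[1:5]))
E
python3 go.py 461 -290.5 150 87.8
```

```text
t 0.1 pos [140.5 531.3 230.5] rot [-1.7991e+02 -2.0000e-02  1.6517e+02] gap 8.56 F [ 0.5  0.6 -0.1]
dx -52.01 dy -71.24 dz 8.05 rz 77.37
```

>>> {"fn": "drive_tool", "kwargs": {
  "plan": [
    {"dx": -52, "dy": -71.2, "dz": 4, "rz": 77.4, "grip": 8.5},
    {"dx": -52, "dy": -71.2, "dz": 4, "rz": 77.4, "grip": 8.5},
    {"dx": -52, "dy": -71.2, "dz": 4, "rz": 77.4, "grip": 8.5},
    {"dx": -52, "dy": -71.2, "dz": 4, "rz": 77.4, "grip": 8.5},
    {"dx": -52, "dy": -71.2, "dz": 4, "rz": 77.4, "grip": 8.5},
    {"dx": -52, "dy": -71.2, "dz": 4, "rz": 77.4, "grip": 8.5},
    {"dx": -52, "dy": -71.2, "dz": 4, "rz": 77.4, "grip": 8.5},
    {"dx": -52, "dy": -71.2, "dz": 4, "rz": 77.4, "grip": 8.5},
    {"dx": -52, "dy": -71.2, "dz": 4, "rz": 77.4, "grip": 8.5},
    {"dx": -52, "dy": -71.2, "dz": 4, "rz": 77.4, "grip": 8.5},
    {"dx": -52, "dy": -71.2, "dz": 4, "rz": 77.4, "grip": 8.5},
    {"dx": -52, "dy": -71.2, "dz": 4, "rz": 77.4, "grip": 8.5}
  ]
}}

```text
schema error: expected keys dx, dy, dz, rx, ry, rz, grip
```

```bash
python3 go.py 461 -290.5 150 87.8
```

```text
t 0.1 pos [140.5 531.3 230.5] rot [-1.7991e+02 -2.0000e-02  1.6517e+02] gap 8.56 F [ 0.5  0.6 -0.1]
dx -52.01 dy -71.24 dz 8.05 rz 77.37
```

>>> {"fn": "drive_tool", "kwargs": {
  "plan": [
    {"dx": -52, "dy": -71.2, "dz": 4, "rx": 0, "ry": 0, "rz": 77.4, "grip": 8.5},
    {"dx": -52, "dy": -71.2, "dz": 4, "rx": 0, "ry": 0, "rz": 77.4, "grip": 8.5},
    {"dx": -52, "dy": -71.2, "dz": 4, "rx": 0, "ry": 0, "rz": 77.4, "grip": 8.5},
    {"dx": -52, "dy": -71.2, "dz": 4, "rx": 0, "ry": 0, "rz": 77.4, "grip": 8.5},
    {"dx": -52, "dy": -71.2, "dz": 4, "rx": 0, "ry": 0, "rz": 77.4, "grip": 8.5},
    {"dx": -52, "dy": -71.2, "dz": 4, "rx": 0, "ry": 0, "rz": 77.4, "grip": 8.5},
    {"dx": -52, "dy": -71.2, "dz": 4, "rx": 0, "ry": 0, "rz": 77.4, "grip": 8.5},
    {"dx": -52, "dy": -71.2, "dz": 4, "rx": 0, "ry": 0, "rz": 77.4, "grip": 8.5},
    {"dx": -52, "dy": -71.2, "dz": 4, "rx": 0, "ry": 0, "rz": 77.4, "grip": 8.5},
    {"dx": -52, "dy": -71.2, "dz": 4, "rx": 0, "ry": 0, "rz": 77.4, "grip": 8.5},
    {"dx": -52, "dy": -71.2, "dz": 4, "rx": 0, "ry": 0, "rz": 77.4, "grip": 8.5},
    {"dx": -52, "dy": -71.2, "dz": 4, "rx": 0, "ry": 0, "rz": 77.4, "grip": 8.5}
  ]
}}

```text
time: 1.1
tool_pos: [0.3222, 0.0645, 0.2087]
ee_rot: [180.0, -0.0, 87.5]
force: [1.5, 0.6, -1.0]
finger_gap: 0.085
```

```bash
python3 go.py 461 -290.5 130 87.8
```

```text
t 1.1 pos [322.2  64.5 208.7] rot [ 1.7996e+02 -1.0000e-02  8.7460e+01] gap 8.5 F [ 1.5  0.6 -1. ]
dx -34.85 dy 15.44 dz 7.87 rz -0.34
```

>>> {"fn": "drive_tool", "kwargs": {
  "plan": [
    {"dx": -34.8, "dy": 15.4, "dz": 7.8, "rx": 0, "ry": 0, "rz": 0, "grip": 8.5},
    {"dx": -34.8, "dy": 15.4, "dz": 7.8, "rx": 0, "ry": 0, "rz": 0, "grip": 8.5},
    {"dx": -34.8, "dy": 15.4, "dz": 7.8, "rx": 0, "ry": 0, "rz": 0, "grip": 8.5},
    {"dx": -34.8, "dy": 15.4, "dz": 7.8, "rx": 0, "ry": 0, "rz": 0, "grip": 8.5},
    {"dx": -34.8, "dy": 15.4, "dz": 7.8, "rx": 0, "ry": 0, "rz": 0, "grip": 8.5},
    {"dx": -34.8, "dy": 15.4, "dz": 7.8, "rx": 0, "ry": 0, "rz": 0, "grip": 8.5},
    {"dx": -34.8, "dy": 15.4, "dz": 7.8, "rx": 0, "ry": 0, "rz": 0, "grip": 8.5},
    {"dx": -34.8, "dy": 15.4, "dz": 7.8, "rx": 0, "ry": 0, "rz": 0, "grip": 8.5},
    {"dx": -34.8, "dy": 15.4, "dz": 7.8, "rx": 0, "ry": 0, "rz": 0, "grip": 8.5},
    {"dx": -34.8, "dy": 15.4, "dz": 7.8, "rx": 0, "ry": 0, "rz": 0, "grip": 8.5},
    {"dx": -34.8, "dy": 15.4, "dz": 7.8, "rx": 0, "ry": 0, "rz": 0, "grip": 8.5},
    {"dx": -34.8, "dy": 15.4, "dz": 7.8, "rx": 0, "ry": 0, "rz": 0, "grip": 8.5}
  ]
}}

```text
time: 2.1
tool_pos: [0.4619, -0.287, 0.1297]
ee_rot: [-179.9, -0.1, 87.7]
force: [-0.8, 1.5, 0.6]
finger_gap: 0.085
```

```bash
python3 go.py 461 -290.5 16 87.8; python3 -c "
from h import *
d=snap('scene','s1');crop(d,150,190,290,300,5,'s1c');print(proj(d,[env.sense()['tool_pos'],[.461,-.2905,.034]]))
d=snap('top','t1');print(proj(d,[env.sense()['tool_pos']]));crop(d,300,130,400,230,6,'t1c')"
```

```text
t 2.1 pos [ 461.9 -287.   129.7] rot [-1.7988e+02 -1.2000e-01  8.7700e+01] gap 8.5 F [-0.8  1.5  0.6]
dx -0.36 dy -0.08 dz 11.37 rz -0.10
[[190.18119162 230.99730712]
 [192.89318739 251.27575373]]
[[350.03169307 185.84801375]]
```

View pics/s1c.png

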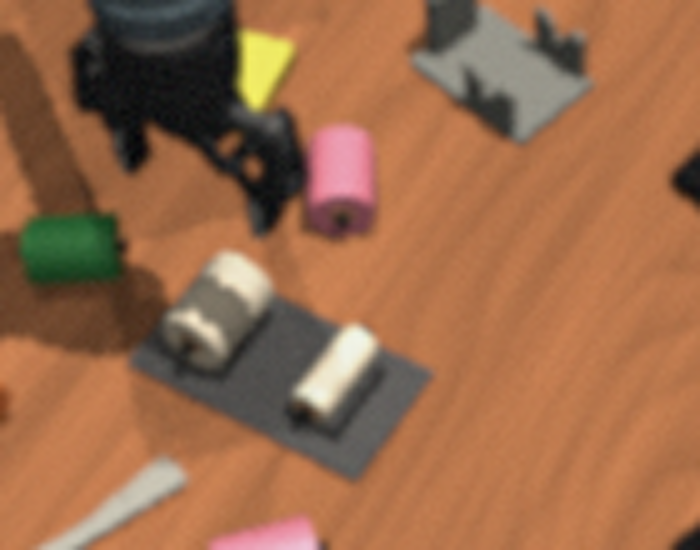

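View pics/t1c.png

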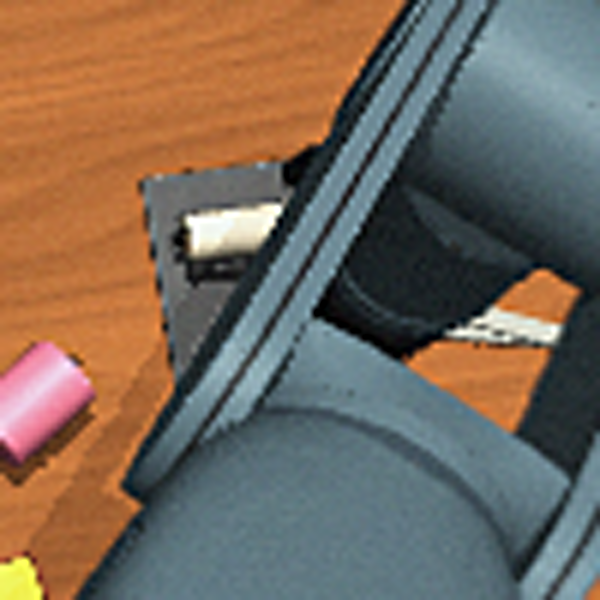

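>>> {"fn": "drive_tool", "kwargs": {
  "plan": [
    {"dx": -0.3, "dy": -0.1, "dz": 3, "rx": 0, "ry": 0, "rz": 0, "grip": 8.5},
    {"dx": -0.3, "dy": -0.1, "dz": 6, "rx": 0, "ry": 0, "rz": 0, "grip": 8.5},
    {"dx": -0.3, "dy": -0.1, "dz": 9, "rx": 0, "ry": 0, "rz": 0, "grip": 8.5},
    {"dx": -0.3, "dy": -0.1, "dz": 10.5, "rx": 0, "ry": 0, "rz": 0, "grip": 8.5},
    {"dx": -0.3, "dy": -0.1, "dz": 11.4, "rx": 0, "ry": 0, "rz": 0, "grip": 8.5},
    {"dx": -0.3, "dy": -0.1, "dz": 11.4, "rx": 0, "ry": 0, "rz": 0, "grip": 8.5},
    {"dx": -0.3, "dy": -0.1, "dz": 11.4, "rx": 0, "ry": 0, "rz": 0, "grip": 8.5}
  ]
}}

```text
time: 2.78
tool_pos: [0.4618, -0.2897, 0.0175]
ee_rot: [180.0, 0.0, 87.8]
force: [0.7, 0.9, 0.1]
finger_gap: 0.0852
```

```bash
python3 go.py 461 -290.5 16 87.8; python3 -c "
from h import *
d=snap('scene','s2');crop(d,160,210,260,290,7,'s2c')"
```

```text
t 2.78 pos [ 461.8 -289.7   17.5] rot [1.7997e+02 2.0000e-02 8.7830e+01] gap 8.52 F [0.7 0.9 0.1]
dx -0.08 dy -0.08 dz 0.15 rz 0.03
```

View pics/s2c.png

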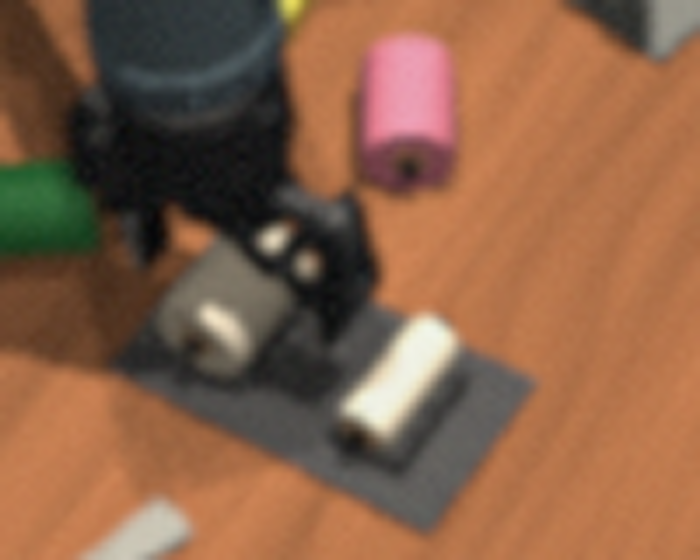

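>>> {"fn": "drive_tool", "kwargs": {
  "plan": [
    {"dx": 0, "dy": 0, "dz": 0.1, "rx": 0, "ry": 0, "rz": 0, "grip": 6},
    {"dx": 0, "dy": 0, "dz": 0.1, "rx": 0, "ry": 0, "rz": 0, "grip": 4},
    {"dx": 0, "dy": 0, "dz": 0.1, "rx": 0, "ry": 0, "rz": 0, "grip": 4},
    {"dx": 0, "dy": 0, "dz": 0.1, "rx": 0, "ry": 0, "rz": 0, "grip": 4},
    {"dx": 0, "dy": 0, "dz": 0.1, "rx": 0, "ry": 0, "rz": 0, "grip": 4},
    {"dx": 0, "dy": 0, "dz": 0.1, "rx": 0, "ry": 0, "rz": 0, "grip": 4},
    {"dx": 0, "dy": 0, "dz": 0.1, "rx": 0, "ry": 0, "rz": 0, "grip": 4},
    {"dx": 0, "dy": 0, "dz": 0.1, "rx": 0, "ry": 0, "rz": 0, "grip": 4}
  ]
}}

```text
time: 3.5
tool_pos: [0.4619, -0.2907, 0.0167]
ee_rot: [179.9, 0.1, 87.8]
force: [-1.7, 0.3, 5.8]
finger_gap: 0.0427
```

```bash
python3 go.py 461 -290.5 16 87.8
```

```text
t 3.5 pos [ 461.9 -290.7   16.7] rot [1.7993e+02 6.0000e-02 8.7770e+01] gap 4.27 F [-1.7  0.3  5.8]
dx 0.02 dy -0.10 dz 0.07 rz -0.03
```

>>> {"fn": "drive_tool", "kwargs": {
  "plan": [
    {"dx": 0, "dy": 0, "dz": -1, "rx": 0, "ry": 0, "rz": 0, "grip": 4},
    {"dx": 0, "dy": 0, "dz": -3, "rx": 0, "ry": 0, "rz": 0, "grip": 4},
    {"dx": 0, "dy": 0, "dz": -6, "rx": 0, "ry": 0, "rz": 0, "grip": 4},
    {"dx": 0, "dy": 0, "dz": -10, "rx": 0, "ry": 0, "rz": 0, "grip": 4},
    {"dx": 0, "dy": 0, "dz": -10, "rx": 0, "ry": 0, "rz": 0, "grip": 4},
    {"dx": 0, "dy": 0, "dz": -10, "rx": 0, "ry": 0, "rz": 0, "grip": 4}
  ]
}}

```text
time: 4.0
tool_pos: [0.463, -0.2918, 0.1189]
ee_rot: [179.7, 0.3, 87.8]
force: [-0.9, -0.3, -1.3]
finger_gap: 0.0427
```

```bash
python3 go.py 532 -23.7 116 74.2; python3 -c "
from h import *
d=snap('scene','s3');crop(d,150,190,250,280,7,'s3c');print(proj(d,env.sense()['tool_pos']))"
```

```text
t 4.0 pos [ 463.  -291.8  118.9] rot [179.72   0.25  87.77] gap 4.27 F [-0.9 -0.3 -1.3]
dx 27.05 dy 5.85 dz 0.29 rz 13.57
[[189.8610454  234.87877546]]
```

View pics/s3c.png

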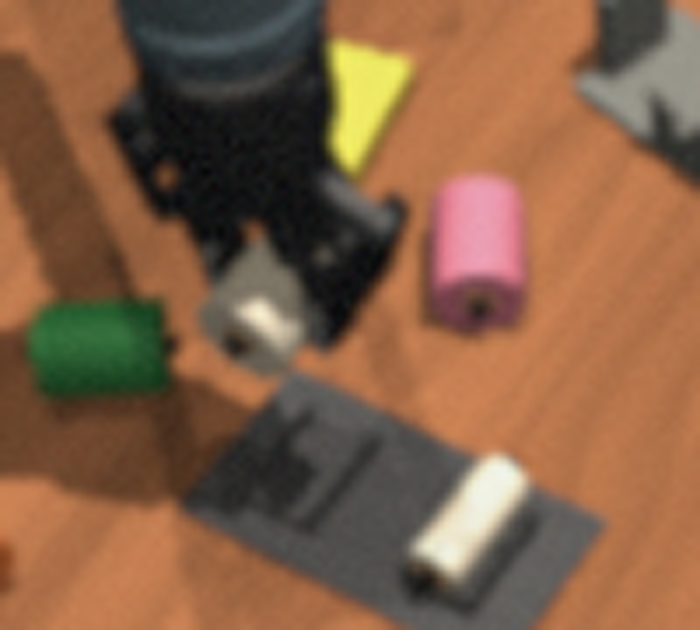

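>>> {"fn": "drive_tool", "kwargs": {
  "plan": [
    {"dx": 27, "dy": 5.8, "dz": 0, "rx": 0, "ry": 0, "rz": 13.6, "grip": 4},
    {"dx": 27, "dy": 5.8, "dz": 0, "rx": 0, "ry": 0, "rz": 13.6, "grip": 4},
    {"dx": 27, "dy": 5.8, "dz": 0, "rx": 0, "ry": 0, "rz": 13.6, "grip": 4},
    {"dx": 27, "dy": 5.8, "dz": 0, "rx": 0, "ry": 0, "rz": 13.6, "grip": 4},
    {"dx": 27, "dy": 5.8, "dz": 0, "rx": 0, "ry": 0, "rz": 13.6, "grip": 4},
    {"dx": 27, "dy": 5.8, "dz": 0, "rx": 0, "ry": 0, "rz": 13.6, "grip": 4},
    {"dx": 27, "dy": 5.8, "dz": 0, "rx": 0, "ry": 0, "rz": 13.6, "grip": 4},
    {"dx": 27, "dy": 5.8, "dz": 0, "rx": 0, "ry": 0, "rz": 13.6, "grip": 4},
    {"dx": 27, "dy": 5.8, "dz": 0, "rx": 0, "ry": 0, "rz": 13.6, "grip": 4},
    {"dx": 27, "dy": 5.8, "dz": 0, "rx": 0, "ry": 0, "rz": 13.6, "grip": 4},
    {"dx": 27, "dy": 5.8, "dz": 0, "rx": 0, "ry": 0, "rz": 13.6, "grip": 4}
  ]
}}

```text
time: 4.97
tool_pos: [0.5293, -0.0238, 0.1149]
ee_rot: [-179.9, 0.0, 74.1]
force: [-0.3, -0.5, 0.7]
finger_gap: 0.0424
```

```bash
python3 go.py 532 -23.7 60 74.2; python3 -c "
from h import *
s3=load('s3');e=np.array([-.038,-.999,0]);c=np.array([.462,-.291,.136]);print(proj(s3,[c,c+.0285*e,c+.0355*e]))
d=snap('scene','s4');crop(d,190,140,300,230,6,'s4c')
d=snap('top','t4');crop(d,220,130,320,230,6,'t4c')"
```

```text
t 4.97 pos [529.3 -23.8 114.9] rot [-1.7991e+02  3.0000e-02  7.4110e+01] gap 4.24 F [-0.3 -0.5  0.7]
dx 0.09 dy 0.25 dz 5.49 rz -0.09
[[189.04704774 230.95482002]
 [183.26513639 237.77753592]
 [181.82502148 239.47740023]]
```

View pics/s4c.png

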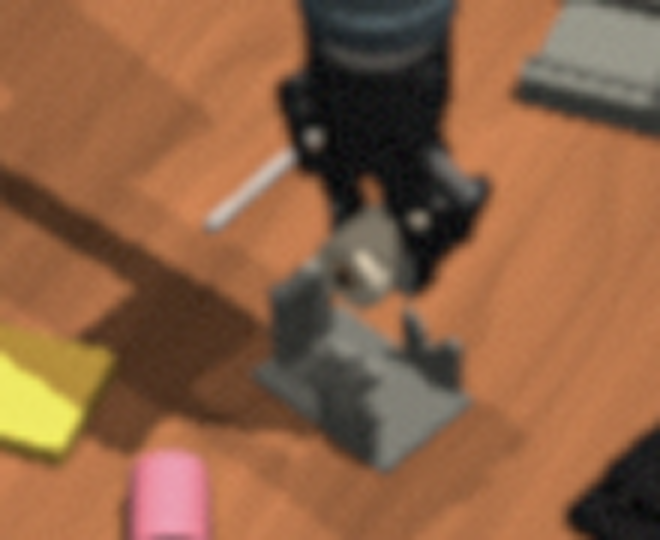

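View pics/t4c.png

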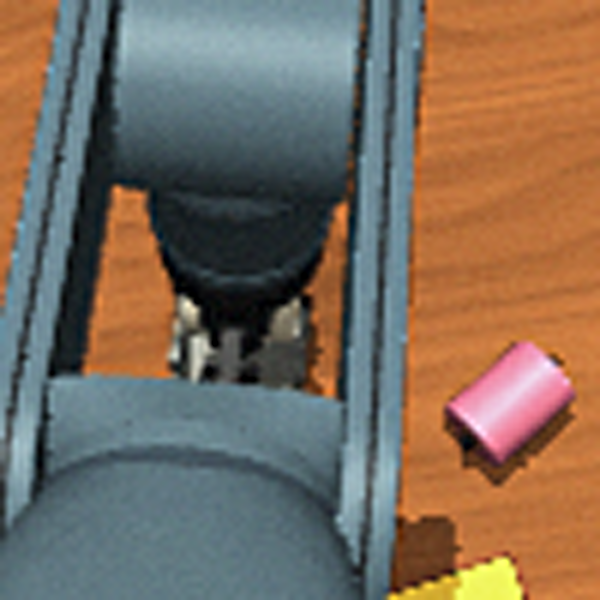

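Run:
```python
from m import *
s0=load('scene0');s3=load('s3');s4=load('s4')
def ax(c,yaw): 
    a=np.radians(yaw); e=np.array([-np.cos(a),-np.sin(a),0]); c=np.array(c); return [c,c+.0285*e,c+.0355*e]
for nm,d,c,yaw,b in(('0',s0,(.461,-.290,.034),87.8,(175,235,215,275)),('3',s3,(.4625,-.291,.136),87.8,(170,215,210,255)),('4',s4,(.530,-.0238,.132),74.2,(230,165,270,205))):
    p=proj(d,ax(c,yaw)); print(nm,p.round(1).tolist())
    k=15; up=cv2.resize(cv2.cvtColor(d['image'],cv2.COLOR_RGB2BGR)[b[1]:b[3],b[0]:b[2]],None,fx=k,fy=k,interpolation=cv2.INTER_CUBIC)
    for q,col in zip(p,((0,0,255),(0,255,0),(255,0,0))): cv2.circle(up,tuple(int(v) for v in (q-np.array(b[:2])+.5)*k),5,col,1)
    cv2.imwrite(f'pics/ax{nm}.png',up)
ims=[cv2.imread(f'pics/ax{n}.png')[:,:] for n in '034']
cv2.imwrite('pics/ax.png',cv2.resize(np.hstack(ims),(798,266),interpolation=cv2.INTER_AREA))
```

```text
0 [[193.0, 251.2], [187.6, 257.8], [186.2, 259.5]]
3 [[189.2, 231.0], [183.4, 237.8], [182.0, 239.5]]
4 [[253.3, 180.7], [247.0, 185.5], [245.4, 186.6]]
```

View pics/ax.png

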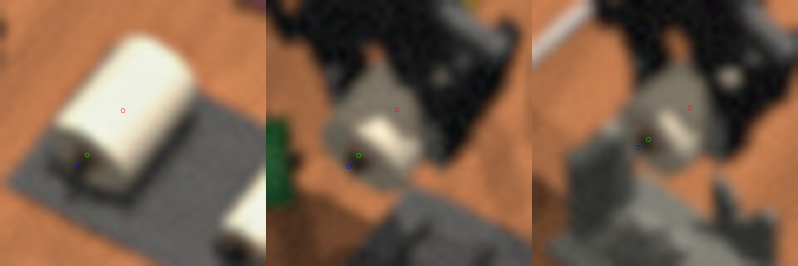

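>>> {"fn": "drive_tool", "kwargs": {
  "plan": [
    {"dx": 0, "dy": 0.25, "dz": 2, "rx": 0, "ry": 0, "rz": 0, "grip": 4},
    {"dx": 0, "dy": 0.25, "dz": 4, "rx": 0, "ry": 0, "rz": 0, "grip": 4},
    {"dx": 0, "dy": 0.25, "dz": 6.2, "rx": 0, "ry": 0, "rz": 0, "grip": 4},
    {"dx": 0, "dy": 0.25, "dz": 6.2, "rx": 0, "ry": 0, "rz": 0, "grip": 4},
    {"dx": 0, "dy": 0.25, "dz": 6.2, "rx": 0, "ry": 0, "rz": 0, "grip": 4},
    {"dx": 0, "dy": 0.25, "dz": 6.2, "rx": 0, "ry": 0, "rz": 0, "grip": 4}
  ]
}}

```text
time: 5.57
tool_pos: [0.5329, -0.0243, 0.0545]
ee_rot: [180.0, 0.0, 74.1]
force: [0.1, -0.2, -0.3]
finger_gap: 0.0428
```

```bash
python3 go.py 532 -24.2 14.7 74.2; python3 -c "
from h import *
d=snap('scene','s5');crop(d,220,150,290,220,11,'s5c')
"
```

```text
t 5.57 pos [532.9 -24.3  54.5] rot [179.95   0.    74.11] gap 4.28 F [ 0.1 -0.2 -0.3]
dx -0.02 dy -0.09 dz 3.98 rz -0.09
```

View pics/s5c.png

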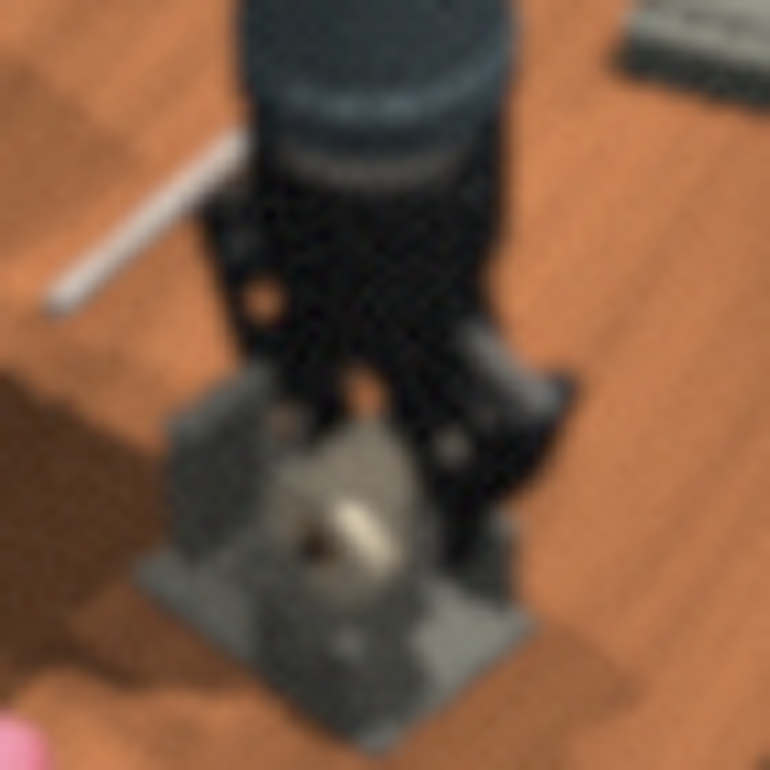

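>>> {"fn": "drive_tool", "kwargs": {
  "plan": [
    {"dx": 0, "dy": 0, "dz": 1, "rx": 0, "ry": 0, "rz": 0, "grip": 4},
    {"dx": 0, "dy": 0, "dz": 1.6, "rx": 0, "ry": 0, "rz": 0, "grip": 4},
    {"dx": 0, "dy": 0, "dz": 2.2, "rx": 0, "ry": 0, "rz": 0, "grip": 4},
    {"dx": 0, "dy": 0, "dz": 2.6, "rx": 0, "ry": 0, "rz": 0, "grip": 4},
    {"dx": 0, "dy": 0, "dz": 2.6, "rx": 0, "ry": 0, "rz": 0, "grip": 4}
  ]
}}

```text
time: 6.03
tool_pos: [0.5315, -0.0232, 0.0265]
ee_rot: [-179.9, 0.0, 74.2]
force: [-0.6, -0.7, -1.2]
finger_gap: 0.0422
```

```bash
python3 go.py 532 -24.2 14.7 74.2; python3 -c "
from h import *
d=snap('scene','s6');crop(d,220,150,290,220,11,'s6c')
"
```

```text
t 6.03 pos [531.5 -23.2  26.5] rot [-179.87    0.     74.18] gap 4.22 F [-0.6 -0.7 -1.2]
dx -0.09 dy 0.08 dz 1.18 rz -0.02
```

View pics/s6c.png

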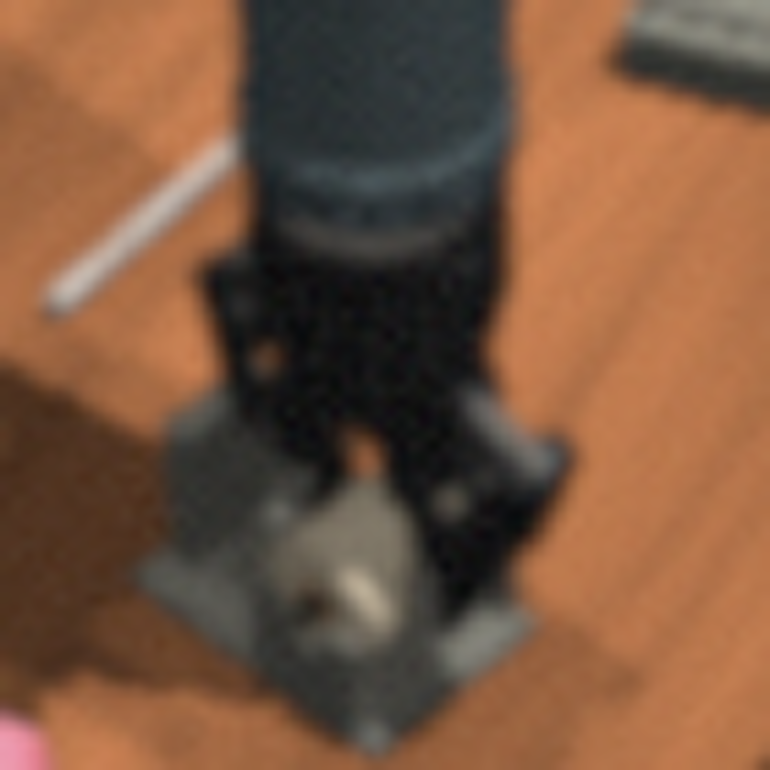

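>>> {"fn": "drive_tool", "kwargs": {
  "plan": [
    {"dx": 0, "dy": 0, "dz": 0.4, "rx": 0, "ry": 0, "rz": 0, "grip": 4},
    {"dx": 0, "dy": 0, "dz": 0.8, "rx": 0, "ry": 0, "rz": 0, "grip": 4},
    {"dx": 0, "dy": 0, "dz": 1.1, "rx": 0, "ry": 0, "rz": 0, "grip": 4},
    {"dx": 0, "dy": 0, "dz": 1.1, "rx": 0, "ry": 0, "rz": 0, "grip": 4},
    {"dx": 0, "dy": 0, "dz": 1.1, "rx": 0, "ry": 0, "rz": 0, "grip": 4}
  ]
}}

```text
time: 6.5
tool_pos: [0.5322, -0.0234, 0.0164]
ee_rot: [-180.0, 0.0, 74.2]
force: [-0.2, -0.5, -1.0]
finger_gap: 0.0424
```

```bash
python3 go.py 532 -24.2 14.7 74.2; python3 -c "
from h import *
d=snap('scene','s7');crop(d,220,150,290,220,11,'s7c')
"
```

```text
t 6.5 pos [532.2 -23.4  16.4] rot [-179.97    0.     74.17] gap 4.24 F [-0.2 -0.5 -1. ]
dx -0.08 dy 0.00 dz 0.17 rz -0.03
```

View pics/s7c.png

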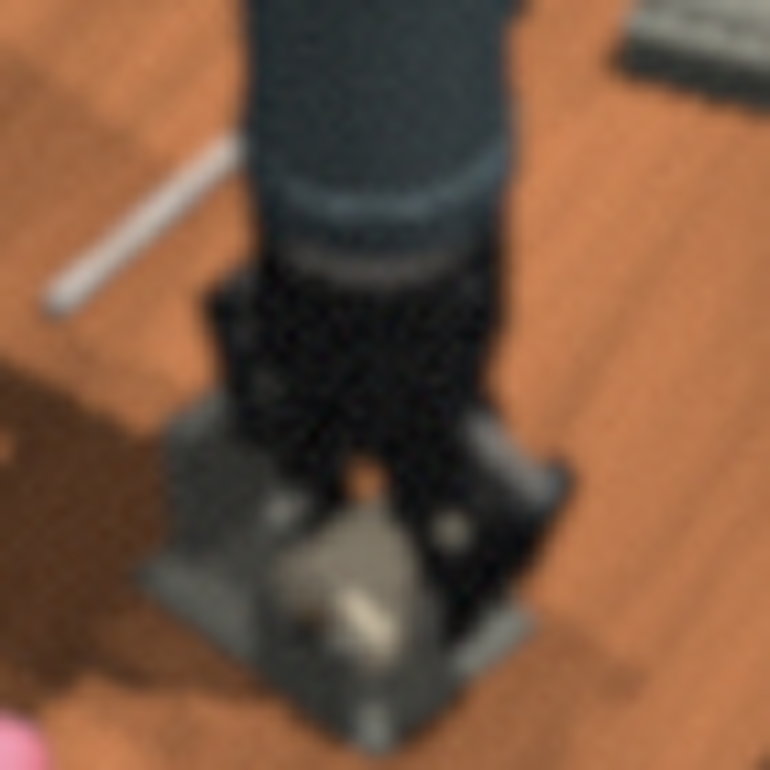

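>>> {"fn": "drive_tool", "kwargs": {
  "plan": [
    {"dx": 0, "dy": 0, "dz": 0.15, "rx": 0, "ry": 0, "rz": 0, "grip": 4},
    {"dx": 0, "dy": 0, "dz": 0.25, "rx": 0, "ry": 0, "rz": 0, "grip": 4},
    {"dx": 0, "dy": 0, "dz": 0.25, "rx": 0, "ry": 0, "rz": 0, "grip": 4}
  ]
}}

```text
time: 6.8
tool_pos: [0.5326, -0.0235, 0.0146]
ee_rot: [180.0, 0.0, 74.2]
force: [-1.4, 0.0, 3.6]
finger_gap: 0.0423
```

```bash
python3 go.py 532 -24.2 14.7 74.2
```

```text
t 6.8 pos [532.6 -23.5  14.6] rot [179.97   0.    74.18] gap 4.23 F [-1.4  0.   3.6]
dx -0.08 dy -0.04 dz -0.01 rz -0.02
```

>>> {"fn": "drive_tool", "kwargs": {
  "plan": [
    {"dx": 0, "dy": 0, "dz": 0, "rx": 0, "ry": 0, "rz": 0, "grip": 4.8},
    {"dx": 0, "dy": 0, "dz": 0, "rx": 0, "ry": 0, "rz": 0, "grip": 5.5},
    {"dx": 0, "dy": 0, "dz": 0, "rx": 0, "ry": 0, "rz": 0, "grip": 6.3},
    {"dx": 0, "dy": 0, "dz": 0, "rx": 0, "ry": 0, "rz": 0, "grip": 6.3},
    {"dx": 0, "dy": 0, "dz": 0, "rx": 0, "ry": 0, "rz": 0, "grip": 6.3},
    {"dx": 0, "dy": 0, "dz": -1, "rx": 0, "ry": 0, "rz": 0, "grip": 6.3},
    {"dx": 0, "dy": 0, "dz": -3, "rx": 0, "ry": 0, "rz": 0, "grip": 6.3},
    {"dx": 0, "dy": 0, "dz": -6, "rx": 0, "ry": 0, "rz": 0, "grip": 6.3},
    {"dx": 0, "dy": 0, "dz": -10, "rx": 0, "ry": 0, "rz": 0, "grip": 6.3},
    {"dx": 0, "dy": 0, "dz": -12, "rx": 0, "ry": 0, "rz": 0, "grip": 6.3},
    {"dx": 0, "dy": 0, "dz": -12, "rx": 0, "ry": 0, "rz": 0, "grip": 6.3}
  ]
}}

```text
time: 7.72
tool_pos: [0.5358, -0.0242, 0.1403]
ee_rot: [179.4, -0.0, 74.2]
force: [1.3, 0.1, 0.9]
finger_gap: 0.0632
```

```bash
python3 go.py 464.7 -4.6 130 74.2; python3 -c "
from h import *
d=snap('scene','s8');crop(d,215,140,295,225,9,'s8c')
d=snap('top','t8');crop(d,220,130,320,230,6,'t8c')
"
```

```text
t 7.72 pos [535.8 -24.2 140.3] rot [ 1.7939e+02 -2.0000e-02  7.4180e+01] gap 6.32 F [1.3 0.1 0.9]
dx -0.05 dy -7.38 dz 1.03 rz -0.02
```

View pics/s8c.png

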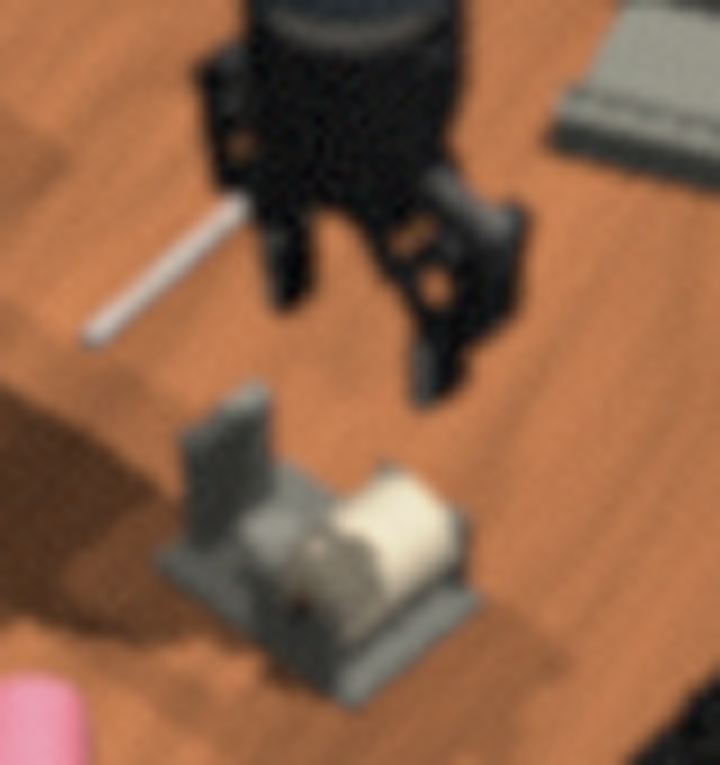

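>>> {"fn": "drive_tool", "kwargs": {
  "plan": [
    {"dx": 0, "dy": -4, "dz": 0, "rx": 0, "ry": 0, "rz": 0, "grip": 4},
    {"dx": 0, "dy": -7, "dz": 0, "rx": 0, "ry": 0, "rz": 0, "grip": 4},
    {"dx": 0, "dy": -7, "dz": 1, "rx": 0, "ry": 0, "rz": 0, "grip": 4},
    {"dx": 0, "dy": -7, "dz": 3, "rx": 0, "ry": 0, "rz": 0, "grip": 4},
    {"dx": 0, "dy": -7, "dz": 4.5, "rx": 0, "ry": 0, "rz": 0, "grip": 4},
    {"dx": 0, "dy": -7, "dz": 5, "rx": 0, "ry": 0, "rz": 0, "grip": 4},
    {"dx": 0, "dy": -7, "dz": 5, "rx": 0, "ry": 0, "rz": 0, "grip": 4}
  ]
}}

```text
time: 8.4
tool_pos: [0.463, -0.0038, 0.082]
ee_rot: [-179.7, 0.0, 74.2]
force: [0.5, 0.4, 0.8]
finger_gap: 0.0401
```

```bash
python3 go.py 464.7 -4.6 27 74.2; python3 -c "
from h import *
d=snap('scene','s9');crop(d,215,140,295,225,9,'s9c')
p=env.sense()['tool_pos']; print(proj(d,[p,[.4647,-.0046,.062],[.4647,-.0046,.045]]))
d=snap('top','t9');crop(d,220,130,320,230,6,'t9c')
"
```

```text
t 8.4 pos [463.   -3.8  82. ] rot [-1.7968e+02  1.0000e-02  7.4170e+01] gap 4.01 F [0.5 0.4 0.8]
dx -0.02 dy 0.19 dz 5.50 rz -0.03
[[238.83651275 180.73876355]
 [239.20474244 185.26632942]
 [239.3997701  188.72232027]]
```

View pics/s9c.png

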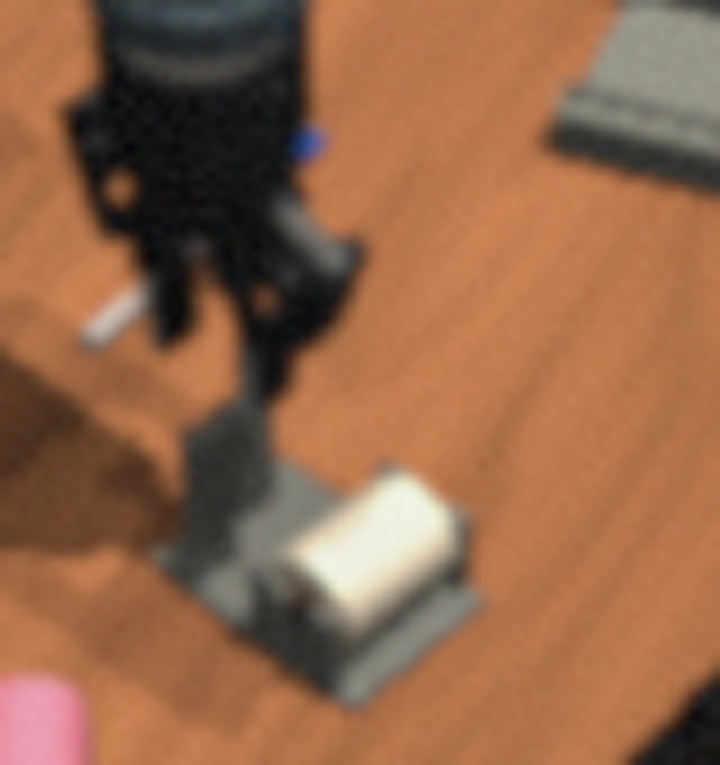

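View pics/t9c.png

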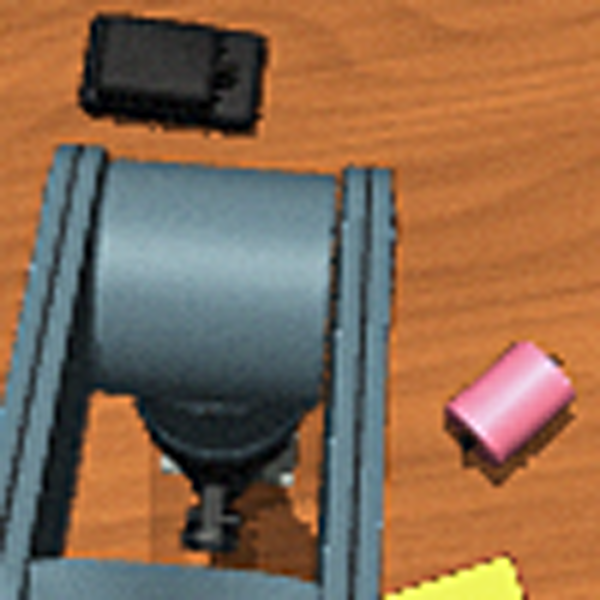

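>>> {"fn": "drive_tool", "kwargs": {
  "plan": [
    {"dx": 0, "dy": 0.3, "dz": 1, "rx": 0, "ry": 0, "rz": 0, "grip": 4},
    {"dx": 0, "dy": 0.3, "dz": 2.5, "rx": 0, "ry": 0, "rz": 0, "grip": 4},
    {"dx": 0, "dy": 0.3, "dz": 4, "rx": 0, "ry": 0, "rz": 0, "grip": 4},
    {"dx": 0, "dy": 0.3, "dz": 5.1, "rx": 0, "ry": 0, "rz": 0, "grip": 4},
    {"dx": 0, "dy": 0.3, "dz": 5.1, "rx": 0, "ry": 0, "rz": 0, "grip": 4},
    {"dx": 0, "dy": 0.3, "dz": 5.1, "rx": 0, "ry": 0, "rz": 0, "grip": 4}
  ]
}}

```text
time: 9.0
tool_pos: [0.4679, -0.0052, 0.0329]
ee_rot: [-180.0, 0.0, 74.2]
force: [0.1, 0.5, 0.0]
finger_gap: 0.0402
```

```bash
python3 go.py 465.5 -4.6 27 74.2; python3 -c "
from h import *
d=snap('scene','s10');crop(d,215,140,295,225,9,'s10c')
"
```

```text
t 9.0 pos [467.9  -5.2  32.9] rot [-179.95    0.     74.17] gap 4.02 F [0.1 0.5 0. ]
dx -0.01 dy -0.25 dz 0.59 rz -0.03
```

View pics/s10c.png

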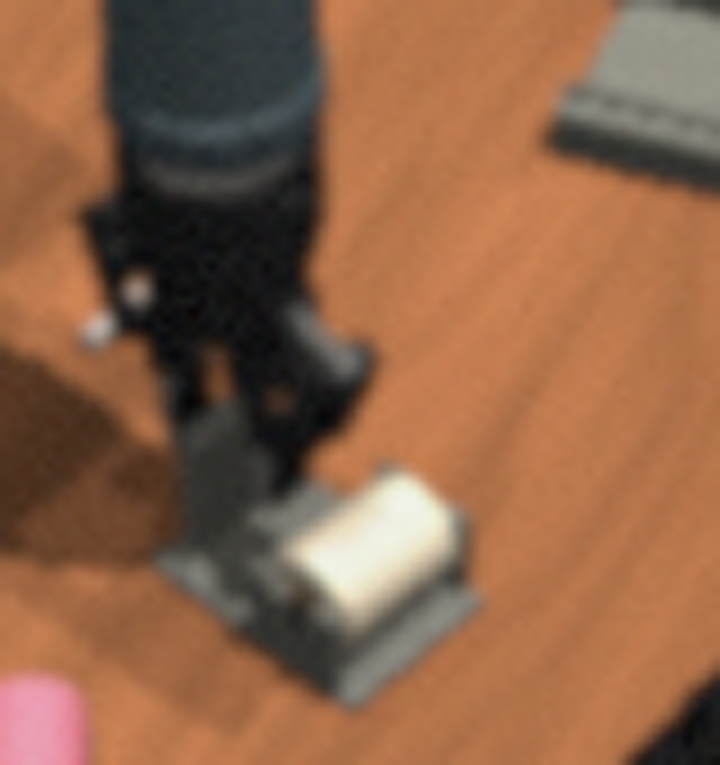

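>>> {"fn": "drive_tool", "kwargs": {
  "plan": [
    {"dx": 0, "dy": -0.1, "dz": 0.5, "rx": 0, "ry": 0, "rz": 0, "grip": 4},
    {"dx": 0, "dy": -0.1, "dz": 0.5, "rx": 0, "ry": 0, "rz": 0, "grip": 2.5},
    {"dx": 0, "dy": -0.1, "dz": 0.5, "rx": 0, "ry": 0, "rz": 0, "grip": 1.6},
    {"dx": 0, "dy": -0.1, "dz": 0.5, "rx": 0, "ry": 0, "rz": 0, "grip": 0.8},
    {"dx": 0, "dy": -0.1, "dz": 0.5, "rx": 0, "ry": 0, "rz": 0, "grip": 0.8},
    {"dx": 0, "dy": -0.1, "dz": 0.5, "rx": 0, "ry": 0, "rz": 0, "grip": 0.8},
    {"dx": 0, "dy": -0.1, "dz": 0.5, "rx": 0, "ry": 0, "rz": 0, "grip": 0.8},
    {"dx": 0, "dy": -0.1, "dz": 0.5, "rx": 0, "ry": 0, "rz": 0, "grip": 0.8}
  ]
}}

```text
time: 9.72
tool_pos: [0.4671, -0.0049, 0.0286]
ee_rot: [180.0, -0.0, 74.2]
force: [-1.5, 0.1, 5.7]
finger_gap: 0.011
```

```bash
python3 go.py 465.5 -4.6 27 74.2
```

```text
t 9.72 pos [467.1  -4.9  28.6] rot [179.97  -0.    74.17] gap 1.1 F [-1.5  0.1  5.7]
dx -0.01 dy -0.16 dz 0.16 rz -0.03
```

>>> {"fn": "drive_tool", "kwargs": {
  "plan": [
    {"dx": 0, "dy": 0, "dz": -0.5, "rx": 0, "ry": 0, "rz": 0, "grip": 0.8},
    {"dx": 0, "dy": 0, "dz": -1.5, "rx": 0, "ry": 0, "rz": 0, "grip": 0.8},
    {"dx": 0, "dy": 0, "dz": -3, "rx": 0, "ry": 0, "rz": 0, "grip": 0.8},
    {"dx": 0, "dy": 0, "dz": -5, "rx": 0, "ry": 0, "rz": 0, "grip": 0.8},
    {"dx": 0, "dy": 0, "dz": -7, "rx": 0, "ry": 0, "rz": 0, "grip": 0.8},
    {"dx": 0, "dy": 0, "dz": -8, "rx": 0, "ry": 0, "rz": 0, "grip": 0.8},
    {"dx": 0, "dy": 0, "dz": -8, "rx": 0, "ry": 0, "rz": 0, "grip": 0.8},
    {"dx": 0, "dy": 0, "dz": -8, "rx": 0, "ry": 0, "rz": 0, "grip": 0.8}
  ]
}}

```text
time: 10.38
tool_pos: [0.467, -0.0049, 0.1083]
ee_rot: [179.9, -0.0, 74.2]
force: [-0.4, -0.5, -2.7]
finger_gap: 0.0112
```

```bash
python3 -c "
from h import *
d=snap('scene','s11');crop(d,205,120,305,215,8,'s11c')
d=snap('top','t11');crop(d,220,130,320,230,6,'t11c')
"; python3 go.py 465.5 -4.6 27 74.2
```

```text
t 10.48 pos [466.1  -4.7 107.2] rot [-179.88    0.     74.17] gap 1.1 F [ 0.1  0.2 -1.5]
dx -0.01 dy -0.06 dz 8.02 rz -0.03
```

View pics/s11c.png

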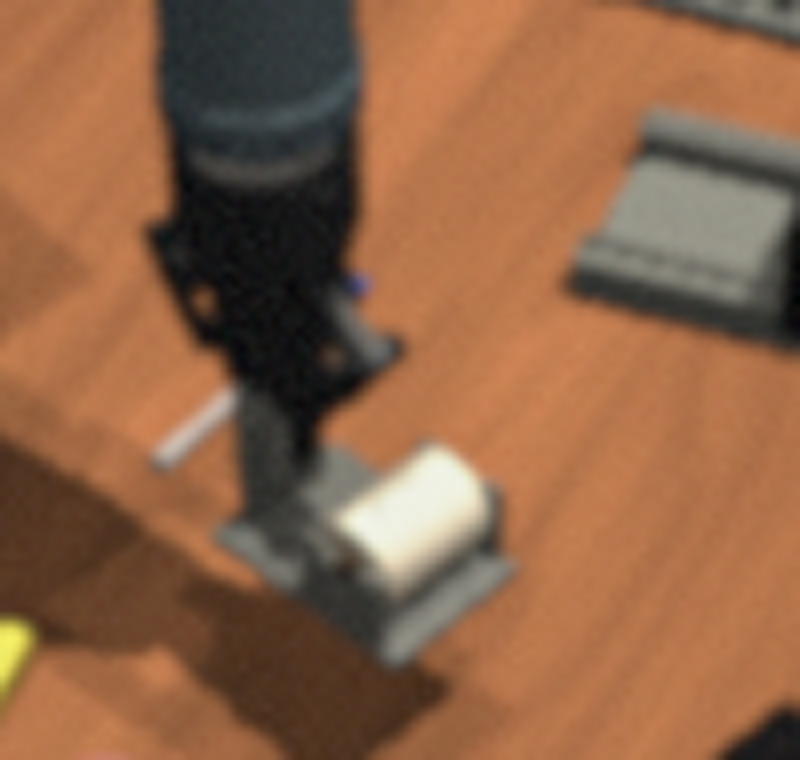

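View pics/t11c.png

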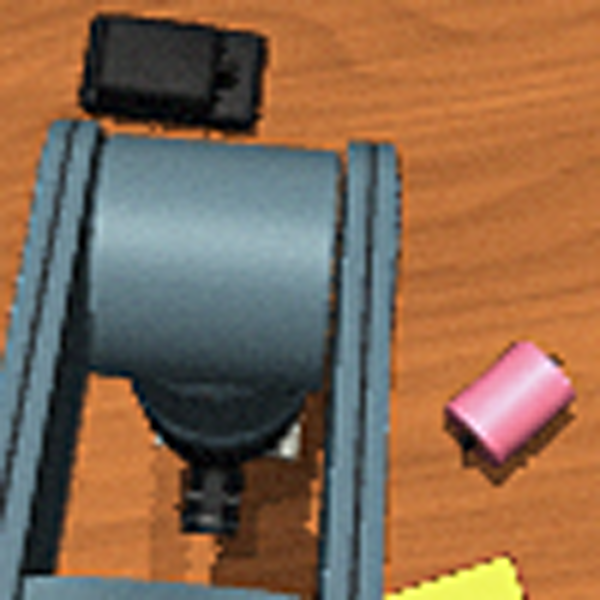

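```bash
python3 - <<'E'
from h import *
d=load('s11')
u=np.array([.9622,-.2723,0]);n=np.array([.2723,.9622,0]);b=np.array([.5337,-.0239,.084])
print(proj(d,[b+.03*u-.0365*n,b+.03*u+.0365*n,b-.076*u-.0365*n]))
for z in(.078,.084,.09): print(onz(d,[[253.1,203.5],[269.4,191],[205+218/8,120+535/8]],z).round(4).tolist())
E
python3 go.py 455.4 296.1 110 95.8
```

```text
[[253.36350806 202.21428151]
 [268.84442353 190.0035166 ]
 [230.24311436 185.82609361]]
[[0.5519, -0.0678, 0.078], [0.5737, 0.0049, 0.078], [0.4558, -0.0346, 0.078]]
[[0.5545, -0.0724, 0.084], [0.5761, -0.0001, 0.084], [0.4589, -0.0394, 0.084]]
[[0.557, -0.077, 0.09], [0.5786, -0.0051, 0.09], [0.462, -0.0442, 0.09]]
t 10.48 pos [466.1  -4.7 107.2] rot [-179.88    0.     74.17] gap 1.1 F [ 0.1  0.2 -1.5]
dx 28.65 dy -9.23 dz -0.28 rz -21.63
```

Run:
```python
from m import *
s=load('scene0')
def F(p,b): return (np.array(p,float)+.5)/8-.5+np.array(b)
b=(265,110)
print(onz(s,F([(168,192),(350,229),(103,322)],b),.026).round(4).tolist())
print(onz(s,F([(97,373),(480,466)],b),0).round(4).tolist())
u=np.array([.9949,.1011,0]);n=np.array([-.1011,.9949,0]);h=np.array([.5996,.3108,.010])
o=lambda x,y,z:h+x*u+y*n+np.array([0,0,z])
pts=[o(-.125,.039,0),o(-.125,-.039,0),o(-.024,.0,.07),o(-.024,.0575,.07),o(-.024,-.0575,.07)]
p=proj(s,pts);print(p.round(1))
k=8;up,_=region(s,*(265,110,355,172))
for q in p: cv2.circle(up,tuple(int(v) for v in (q-np.array(b)+.5)*k),4,(0,0,255),1)
cv2.imwrite('pics/pr.png',up)
t=load('top0');p=proj(t,pts);up2,_=region(t,115,145,200,232)
for q in p: cv2.circle(up2,tuple(int(v) for v in (q-np.array([115,145])+.5)*k),4,(0,0,255),1)
cv2.imwrite('pics/pr2.png',up2)
```

```text
[[0.4709, 0.3502, 0.026], [0.5606, 0.3652, 0.026], [0.4842, 0.2508, 0.026]]
[[0.4852, 0.2434, 0.0], [0.6699, 0.2675, 0.0]]
[[284.1 138.7]
 [277.2 151.2]
 [307.  137.2]
 [311.6 127.9]
 [302.1 146.8]]
```

View pics/pr.png

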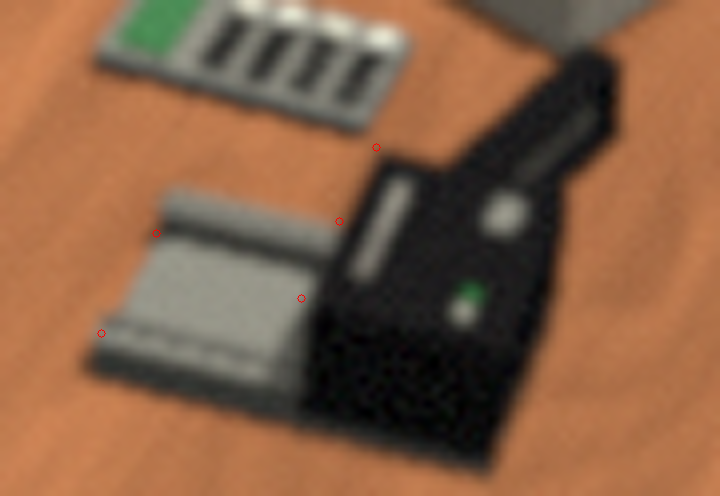

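View pics/pr2.png

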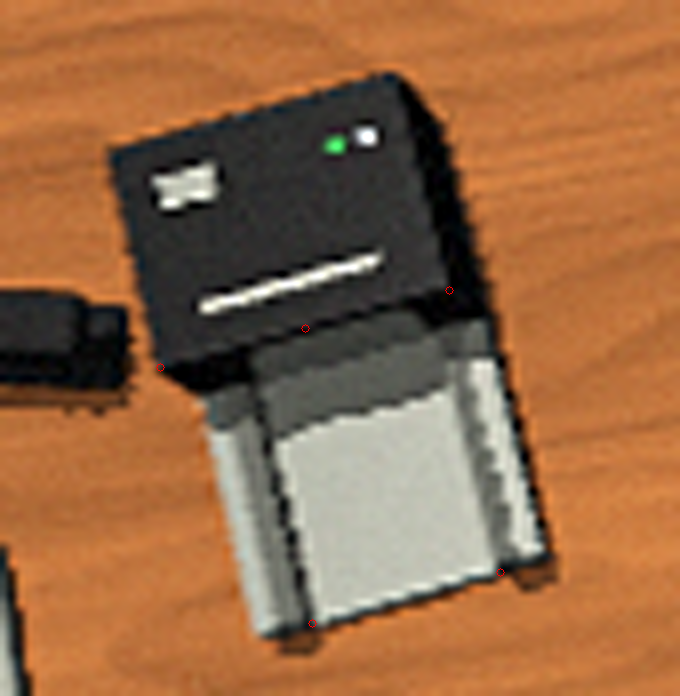

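>>> {"fn": "drive_tool", "kwargs": {
  "plan": [
    {"dx": 1, "dy": -0.3, "dz": -1, "rx": 0, "ry": 0, "rz": -1, "grip": 0.8},
    {"dx": 3, "dy": -1, "dz": -2, "rx": 0, "ry": 0, "rz": -2, "grip": 0.8},
    {"dx": 6, "dy": -2, "dz": -2, "rx": 0, "ry": 0, "rz": -4, "grip": 0.8},
    {"dx": 9, "dy": -3, "dz": -2, "rx": 0, "ry": 0, "rz": -7, "grip": 0.8},
    {"dx": 12, "dy": -4, "dz": -2, "rx": 0, "ry": 0, "rz": -10, "grip": 0.8},
    {"dx": 15, "dy": -5, "dz": -2, "rx": 0, "ry": 0, "rz": -13, "grip": 0.8},
    {"dx": 18, "dy": -6, "dz": -2, "rx": 0, "ry": 0, "rz": -16, "grip": 0.8},
    {"dx": 21, "dy": -7, "dz": -2, "rx": 0, "ry": 0, "rz": -19, "grip": 0.8},
    {"dx": 24, "dy": -7.8, "dz": -2, "rx": 0, "ry": 0, "rz": -21, "grip": 0.8},
    {"dx": 26.5, "dy": -8.5, "dz": -2, "rx": 0, "ry": 0, "rz": -21.6, "grip": 0.8},
    {"dx": 28, "dy": -9, "dz": -2, "rx": 0, "ry": 0, "rz": -21.6, "grip": 0.8},
    {"dx": 28.6, "dy": -9.2, "dz": -2, "rx": 0, "ry": 0, "rz": -21.6, "grip": 0.8}
  ]
}}

```text
time: 11.48
tool_pos: [0.4553, 0.2974, 0.1265]
ee_rot: [-179.9, -0.0, 95.9]
force: [-0.5, 0.5, -2.4]
finger_gap: 0.0113
```

>>> {"fn": "drive_tool", "kwargs": {
  "plan": [
    {"dx": 0, "dy": 0, "dz": 1, "rx": 0, "ry": 0, "rz": 0, "grip": 0.8},
    {"dx": 0, "dy": 0, "dz": 2.5, "rx": 0, "ry": 0, "rz": 0, "grip": 0.8},
    {"dx": 0, "dy": 0, "dz": 2.5, "rx": 0, "ry": 0, "rz": 0, "grip": 0.8},
    {"dx": 0, "dy": 0, "dz": 2.5, "rx": 0, "ry": 0, "rz": 0, "grip": 0.8},
    {"dx": 0, "dy": 0, "dz": 2.5, "rx": 0, "ry": 0, "rz": 0, "grip": 0.8}
  ]
}}

```text
time: 11.9
tool_pos: [0.4565, 0.2943, 0.1029]
ee_rot: [-180.0, 0.0, 95.7]
force: [-1.4, -0.3, -1.2]
finger_gap: 0.0111
```

```bash
python3 go.py 455.4 296.1 60 95.8;python3 -c "
from h import *
d=snap('scene','s12');crop(d,255,80,355,175,8,'s12c')
d=snap('top','t12');crop(d,105,130,205,230,6,'t12c')
"
```

```text
t 11.9 pos [456.5 294.3 102.9] rot [-1.7995e+02  3.0000e-02  9.5700e+01] gap 1.11 F [-1.4 -0.3 -1.2]
dx 0.19 dy -0.09 dz 4.29 rz -0.10
```

View pics/s12c.png

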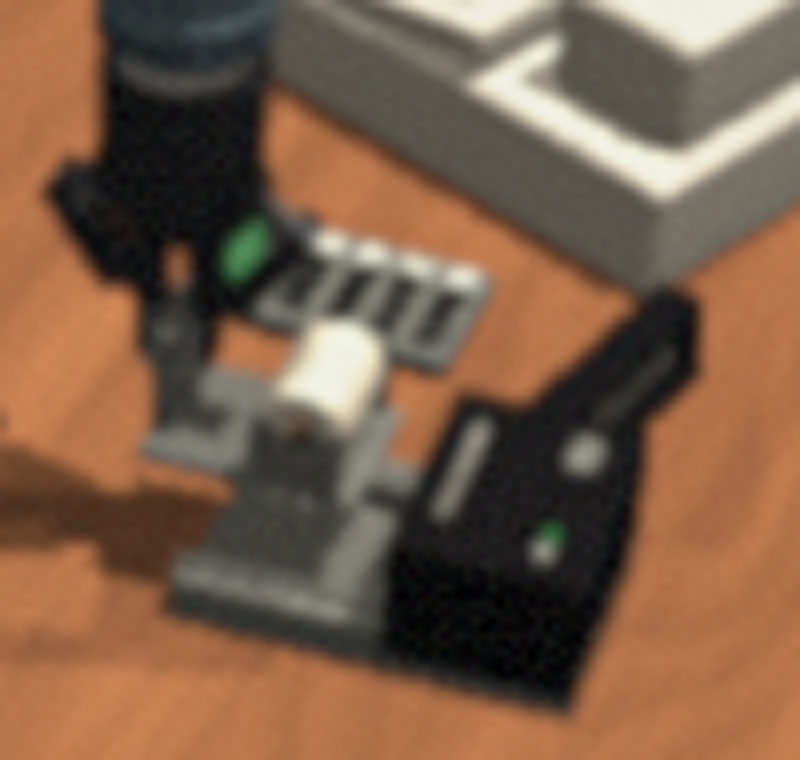

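View pics/t12c.png

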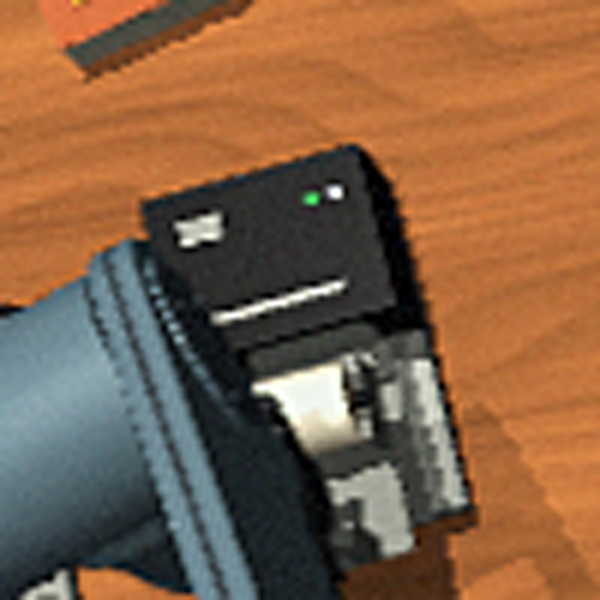

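Run:
```python
from h import *
t=load('t12');s=load('s12')
u=np.array([.9949,.1011,0]);n=np.array([-.1011,.9949,0]);h=np.array([.5996,.3108,0])
q=(np.array([[412,548],[405,500]])+.5)/6-.5+[105,130]
for p in onz(t,q,.079): print('top plate', ((p-h)@u).round(4),((p-h)@n).round(4))
tc=np.array([.4565,.2943,.1]); print('tcp',(tc-h)@u,(tc-h)@n)
# scene: front-right corner of plate, back-right corner
q=(np.array([[145,445]])+.5)/8-.5+[255,80]
for z in(.075,.079):
  for p in onz(s,q,z): print('scene back-right', ((p-h)@u).round(4),((p-h)@n).round(4))
p=env.sense()
crop(t,155,180,190,235,14,'t12d')
```

```text
top plate -0.1493 -0.0372
top plate -0.1242 -0.0392
tcp -0.14403834000000001 -0.0019484400000000146
scene back-right -0.1474 -0.0299
scene back-right -0.1458 -0.0343
```

View pics/t12d.png

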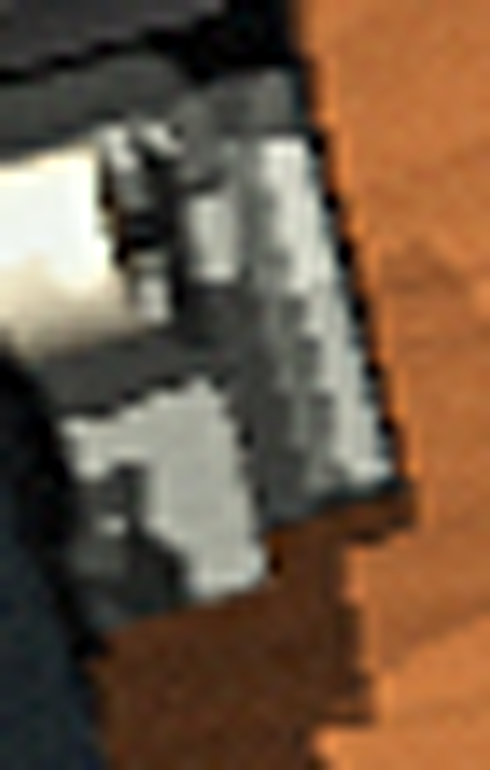

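Run:
```python
from h import *
t=load('t12')
u=np.array([.9949,.1011,0]);n=np.array([-.1011,.9949,0]);h=np.array([.5996,.3108,0])
q=(np.array([[270,577],[248,490],[229,410]])+.5)/14-.5+[155,180]
for p in onz(t,q,.079): print('plate', ((p-h)@u).round(4),((p-h)@n).round(4))
q=(np.array([[395,470],[318,150]])+.5)/14-.5+[155,180]
for p in onz(t,q,.026): print('rail outer', ((p-h)@u).round(4),((p-h)@n).round(4))
```

```text
plate -0.1493 -0.039
plate -0.1292 -0.0386
plate -0.1107 -0.0384
rail outer -0.1236 -0.0618
rail outer -0.0454 -0.0615
```

>>> {"fn": "drive_tool", "kwargs": {
  "plan": [
    {"dx": 0.2, "dy": -0.1, "dz": 1, "rx": 0, "ry": 0, "rz": 0, "grip": 0.8},
    {"dx": 0.2, "dy": -0.1, "dz": 2.5, "rx": 0, "ry": 0, "rz": 0, "grip": 0.8},
    {"dx": 0.2, "dy": -0.1, "dz": 3.8, "rx": 0, "ry": 0, "rz": 0, "grip": 0.8},
    {"dx": 0.2, "dy": -0.1, "dz": 4.4, "rx": 0, "ry": 0, "rz": 0, "grip": 0.8},
    {"dx": 0.2, "dy": -0.1, "dz": 4.4, "rx": 0, "ry": 0, "rz": 0, "grip": 0.8},
    {"dx": 0.2, "dy": -0.1, "dz": 4.4, "rx": 0, "ry": 0, "rz": 0, "grip": 0.8}
  ]
}}

```text
time: 12.5
tool_pos: [0.4552, 0.2972, 0.059]
ee_rot: [-180.0, 0.0, 95.8]
force: [-0.2, 0.7, -2.7]
finger_gap: 0.0114
```

```bash
python3 go.py 455.4 296.1 38.6 95.8;python3 -c "
from h import *
d=snap('scene','s13');crop(d,255,80,355,175,8,'s13c')
d=snap('top','t13');crop(d,145,175,200,235,12,'t13c')
"
```

```text
t 12.5 pos [455.2 297.2  59. ] rot [-1.7997e+02  1.0000e-02  9.5770e+01] gap 1.14 F [-0.2  0.7 -2.7]
dx -0.11 dy 0.01 dz 2.04 rz -0.03
```

View pics/s13c.png

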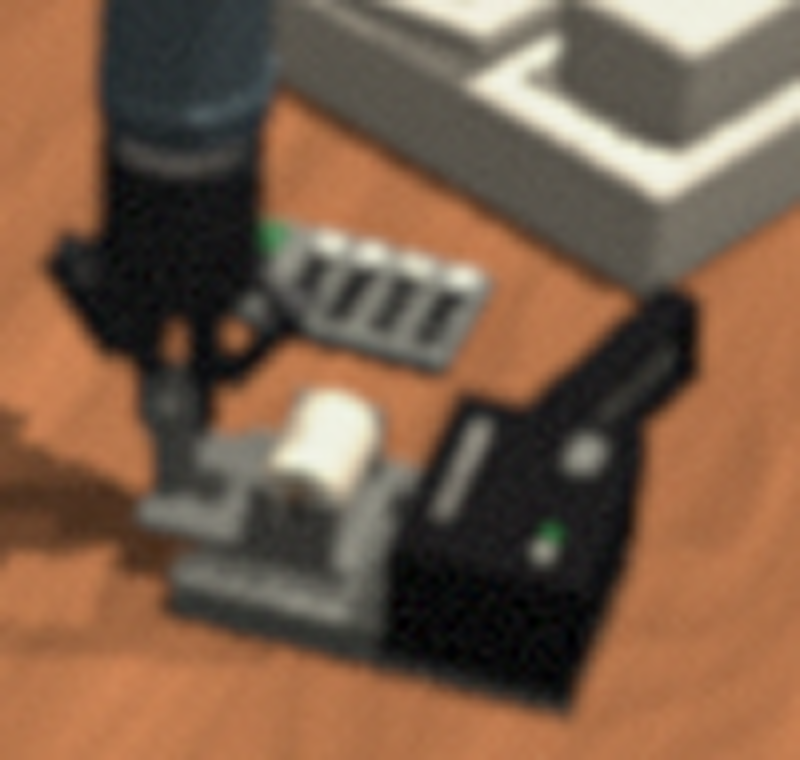

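View pics/t13c.png

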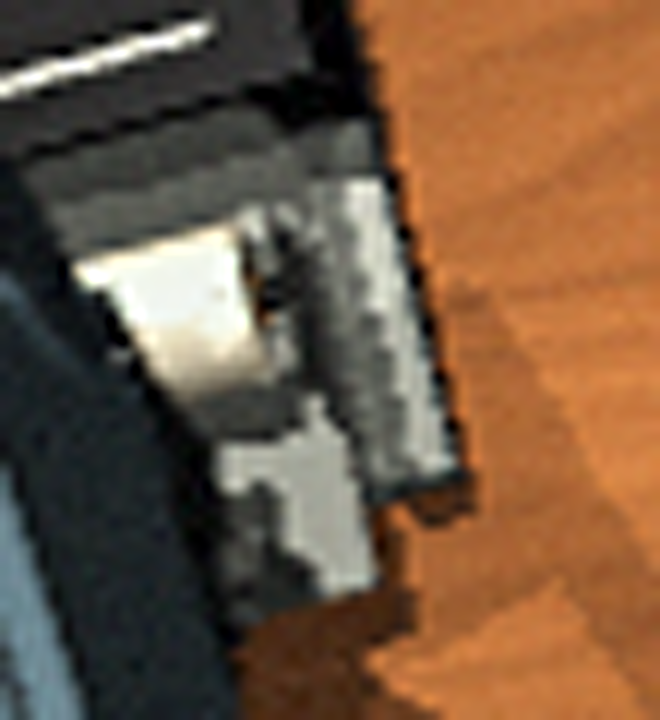

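Run:
```python
from h import *
t=load('t13')
u=np.array([.9949,.1011,0]);n=np.array([-.1011,.9949,0]);h=np.array([.5996,.3108,0])
q=(np.array([[380,585],[357,480],[341,415]])+.5)/12-.5+[145,175]
for p in onz(t,q,.035): print('plate', ((p-h)@u).round(4),((p-h)@n).round(4))
```

```text
plate -0.1516 -0.0359
plate -0.1225 -0.0362
plate -0.1043 -0.036
```

>>> {"fn": "drive_tool", "kwargs": {
  "plan": [
    {"dx": 0, "dy": 0, "dz": 0.5, "rx": 0, "ry": 0, "rz": 0, "grip": 0.8},
    {"dx": 0, "dy": 0, "dz": 1.0, "rx": 0, "ry": 0, "rz": 0, "grip": 0.8},
    {"dx": 0, "dy": 0, "dz": 1.4, "rx": 0, "ry": 0, "rz": 0, "grip": 0.8},
    {"dx": 0, "dy": 0, "dz": 1.7, "rx": 0, "ry": 0, "rz": 0, "grip": 0.8},
    {"dx": 0, "dy": 0, "dz": 1.9, "rx": 0, "ry": 0, "rz": 0, "grip": 0.8},
    {"dx": 0, "dy": 0, "dz": 1.9, "rx": 0, "ry": 0, "rz": 0, "grip": 0.8}
  ]
}}

```text
time: 13.1
tool_pos: [0.4549, 0.2971, 0.0395]
ee_rot: [-179.9, 0.0, 95.8]
force: [-0.3, -0.1, -2.3]
finger_gap: 0.0114
```

```bash
python3 go.py 455.4 296.1 38.6 95.8
```

```text
t 13.1 pos [454.9 297.1  39.5] rot [-1.7994e+02  2.0000e-02  9.5770e+01] gap 1.14 F [-0.3 -0.1 -2.3]
dx -0.10 dy 0.04 dz 0.09 rz -0.03
```

>>> {"fn": "drive_tool", "kwargs": {
  "plan": [
    {"dx": 0, "dy": 0, "dz": 0.1, "rx": 0, "ry": 0, "rz": 0, "grip": 0.8},
    {"dx": 0, "dy": 0, "dz": 0.1, "rx": 0, "ry": 0, "rz": 0, "grip": 0.8},
    {"dx": 0, "dy": 0, "dz": 0.15, "rx": 0, "ry": 0, "rz": 0, "grip": 0.8},
    {"dx": 0, "dy": 0, "dz": 0.15, "rx": 0, "ry": 0, "rz": 0, "grip": 0.8}
  ]
}}

```text
time: 13.43
tool_pos: [0.4553, 0.2973, 0.0387]
ee_rot: [180.0, -0.0, 95.8]
force: [0.7, -0.2, -2.1]
finger_gap: 0.0112
```

```bash
python3 go.py 455.4 296.1 38.6 95.8
```

```text
t 13.43 pos [455.3 297.3  38.7] rot [179.99  -0.    95.77] gap 1.12 F [ 0.7 -0.2 -2.1]
dx -0.12 dy -0.00 dz 0.01 rz -0.03
```

>>> {"fn": "drive_tool", "kwargs": {
  "plan": [
    {"dx": 0, "dy": 0, "dz": 0.1, "rx": 0, "ry": 0, "rz": 0, "grip": 0.8},
    {"dx": 0, "dy": 0, "dz": 0.15, "rx": 0, "ry": 0, "rz": 0, "grip": 0.8},
    {"dx": 0, "dy": 0, "dz": 0.15, "rx": 0, "ry": 0, "rz": 0, "grip": 0.8}
  ]
}}

```text
time: 13.68
tool_pos: [0.4554, 0.2973, 0.0385]
ee_rot: [179.9, -0.0, 95.8]
force: [-3.8, -1.6, 8.4]
finger_gap: 0.0114
```

```bash
python3 go.py 455.4 296.1 38.6 95.8; python3 -c "
from h import *
d=snap('scene','s14');crop(d,255,80,355,175,8,'s14c')"
```

```text
t 13.68 pos [455.4 297.3  38.5] rot [ 1.7995e+02 -1.0000e-02  9.5780e+01] gap 1.14 F [-3.8 -1.6  8.4]
dx -0.12 dy -0.01 dz -0.01 rz -0.02
```

View pics/s14c.png

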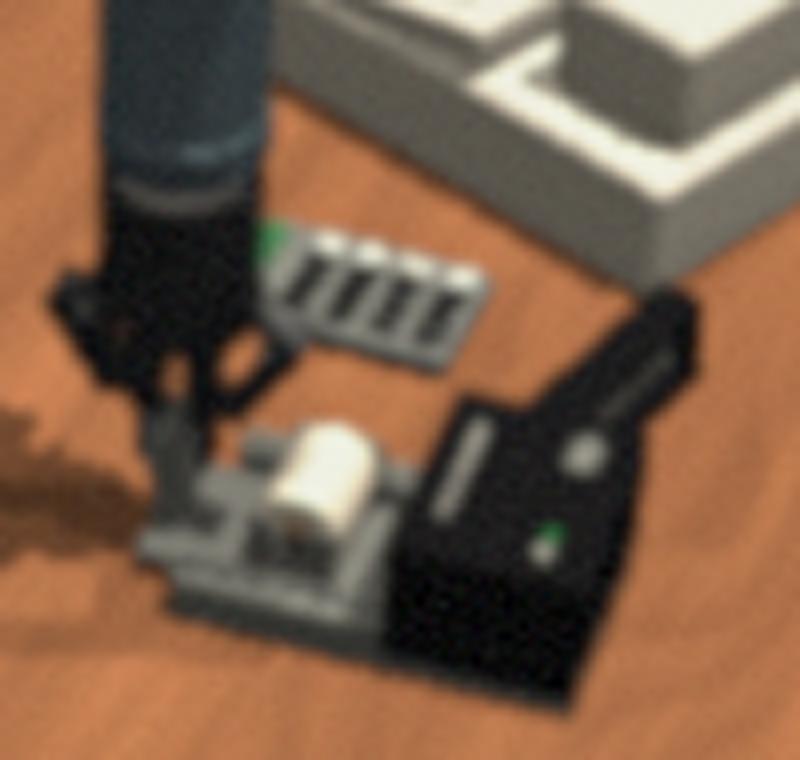

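>>> {"fn": "drive_tool", "kwargs": {
  "plan": [
    {"dx": 0, "dy": 0.3, "dz": -0.05, "rx": 0, "ry": 0, "rz": 0, "grip": 0.8},
    {"dx": 0, "dy": 0.8, "dz": -0.1, "rx": 0, "ry": 0, "rz": 0, "grip": 0.8},
    {"dx": 0, "dy": 1.4, "dz": -0.1, "rx": 0, "ry": 0, "rz": 0, "grip": 0.8},
    {"dx": 0, "dy": 2.0, "dz": -0.1, "rx": 0, "ry": 0, "rz": 0, "grip": 0.8},
    {"dx": 0, "dy": 2.5, "dz": -0.1, "rx": 0, "ry": 0, "rz": 0, "grip": 0.8},
    {"dx": 0, "dy": 2.5, "dz": -0.1, "rx": 0, "ry": 0, "rz": 0, "grip": 0.8}
  ]
}}

```text
time: 14.23
tool_pos: [0.4821, 0.3, 0.0385]
ee_rot: [179.9, -0.0, 95.7]
force: [-0.5, 0.7, 3.3]
finger_gap: 0.0112
```

```bash
python3 go.py 530.0 303.7 38.6 95.8; python3 -c "
from h import *
d=snap('scene','s15');crop(d,255,80,355,175,8,'s15c')"
```

```text
t 14.23 pos [482.1 300.   38.5] rot [ 1.7989e+02 -2.0000e-02  9.5750e+01] gap 1.12 F [-0.5  0.7  3.3]
dx -0.11 dy 4.81 dz -0.01 rz -0.05
```

View pics/s15c.png

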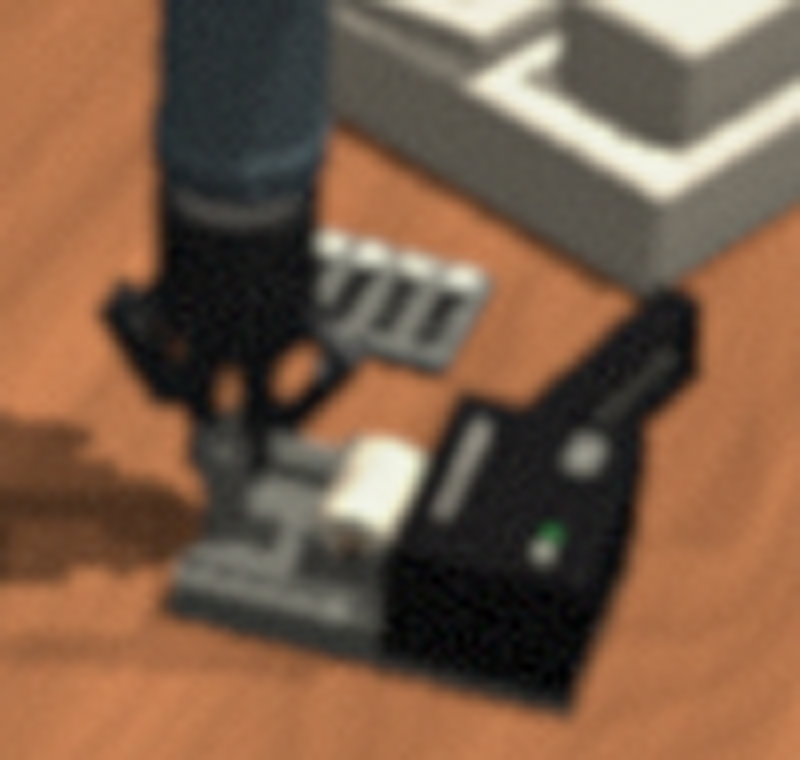

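>>> {"fn": "drive_tool", "kwargs": {
  "plan": [
    {"dx": 0, "dy": 0.5, "dz": 0, "rx": 0, "ry": 0, "rz": 0, "grip": 0.8},
    {"dx": 0, "dy": 1.0, "dz": 0, "rx": 0, "ry": 0, "rz": 0, "grip": 0.8},
    {"dx": 0, "dy": 1.5, "dz": 0, "rx": 0, "ry": 0, "rz": 0, "grip": 0.8},
    {"dx": 0, "dy": 2.0, "dz": 0, "rx": 0, "ry": 0, "rz": 0, "grip": 0.8},
    {"dx": 0, "dy": 2.5, "dz": 0, "rx": 0, "ry": 0, "rz": 0, "grip": 0.8},
    {"dx": 0, "dy": 3.0, "dz": 0, "rx": 0, "ry": 0, "rz": 0, "grip": 0.8},
    {"dx": 0, "dy": 3.0, "dz": 0, "rx": 0, "ry": 0, "rz": 0, "grip": 0.8}
  ]
}}

```text
time: 14.87
tool_pos: [0.5109, 0.303, 0.0386]
ee_rot: [180.0, -0.0, 95.8]
force: [-0.5, -0.1, 4.3]
finger_gap: 0.0112
```

```bash
python3 go.py 530.0 303.7 38.6 95.8; python3 -c "
from h import *
d=snap('scene','s16');crop(d,255,80,355,175,8,'s16c')"
```

```text
t 14.87 pos [510.9 303.   38.6] rot [ 1.7995e+02 -2.0000e-02  9.5760e+01] gap 1.12 F [-0.5 -0.1  4.3]
dx -0.12 dy 1.91 dz -0.00 rz -0.04
```

View pics/s16c.png

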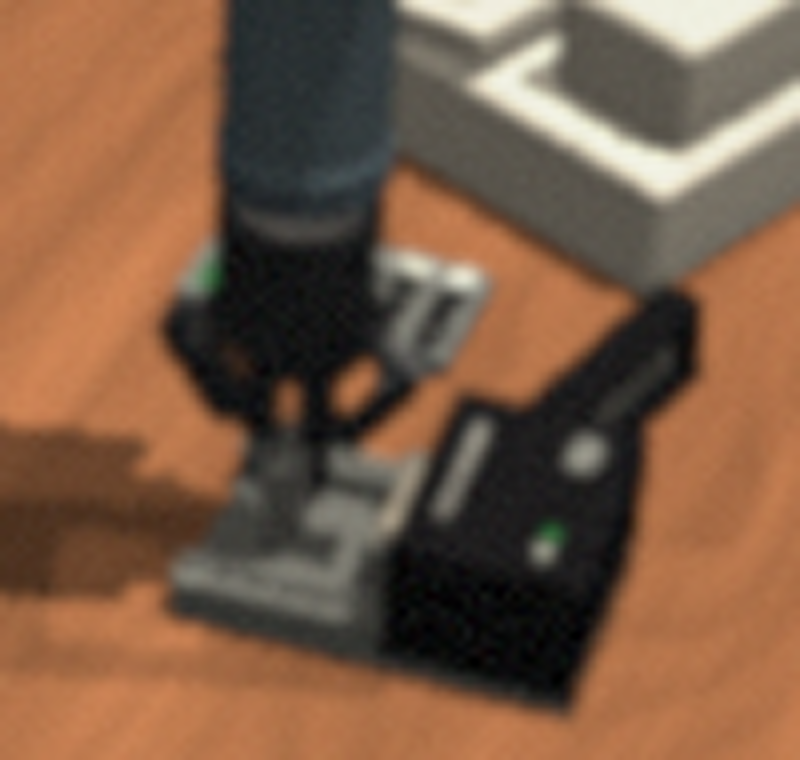

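>>> {"fn": "drive_tool", "kwargs": {
  "plan": [
    {"dx": 0, "dy": 0.4, "dz": 0, "rx": 0, "ry": 0, "rz": 0, "grip": 0.8},
    {"dx": 0, "dy": 0.8, "dz": 0, "rx": 0, "ry": 0, "rz": 0, "grip": 0.8},
    {"dx": 0, "dy": 1.1, "dz": 0, "rx": 0, "ry": 0, "rz": 0, "grip": 0.8},
    {"dx": 0, "dy": 1.4, "dz": 0, "rx": 0, "ry": 0, "rz": 0, "grip": 0.8},
    {"dx": 0, "dy": 1.5, "dz": 0, "rx": 0, "ry": 0, "rz": 0, "grip": 0.8},
    {"dx": 0, "dy": 1.5, "dz": 0, "rx": 0, "ry": 0, "rz": 0, "grip": 0.8}
  ]
}}

```text
time: 15.42
tool_pos: [0.5247, 0.3044, 0.0386]
ee_rot: [-180.0, -0.0, 95.8]
force: [-4.3, 0.3, 6.9]
finger_gap: 0.0112
```

>>> {"fn": "drive_tool", "kwargs": {
  "plan": [
    {"dx": 0, "dy": 0.1, "dz": 0, "rx": 0, "ry": 0, "rz": 0, "grip": 0.8},
    {"dx": 0, "dy": 0.2, "dz": 0, "rx": 0, "ry": 0, "rz": 0, "grip": 0.8},
    {"dx": 0, "dy": 0.2, "dz": 0, "rx": 0, "ry": 0, "rz": 0, "grip": 0.8}
  ]
}}

```text
time: 15.67
tool_pos: [0.5264, 0.3046, 0.0386]
ee_rot: [-179.9, -0.0, 95.8]
force: [-5.0, -0.1, 8.1]
finger_gap: 0.0114
```

>>> {"fn": "drive_tool", "kwargs": {
  "plan": [
    {"dx": 0, "dy": 0.1, "dz": 0, "rx": 0, "ry": 0, "rz": 0, "grip": 0.8},
    {"dx": 0, "dy": 0.2, "dz": 0, "rx": 0, "ry": 0, "rz": 0, "grip": 0.8},
    {"dx": 0, "dy": 0.2, "dz": 0, "rx": 0, "ry": 0, "rz": 0, "grip": 0.8}
  ]
}}

```text
time: 15.92
tool_pos: [0.5284, 0.3048, 0.0386]
ee_rot: [-179.9, -0.0, 95.8]
force: [-4.5, 0.5, 7.0]
finger_gap: 0.0112
```

>>> {"fn": "drive_tool", "kwargs": {
  "plan": [
    {"dx": 0, "dy": 0.1, "dz": 0, "rx": 0, "ry": 0, "rz": 0, "grip": 0.8},
    {"dx": 0, "dy": 0.15, "dz": 0, "rx": 0, "ry": 0, "rz": 0, "grip": 0.8},
    {"dx": 0, "dy": 0.15, "dz": 0, "rx": 0, "ry": 0, "rz": 0, "grip": 0.8}
  ]
}}

```text
time: 16.17
tool_pos: [0.5298, 0.3049, 0.0386]
ee_rot: [-179.9, -0.0, 95.8]
force: [-5.2, -0.6, 7.8]
finger_gap: 0.0113
```

Still sliding under friction only (about 5 N); continue in small steps until the stop is felt.

>>> {"fn": "drive_tool", "kwargs": {
  "plan": [
    {"dx": 0, "dy": 0.1, "dz": 0, "rx": 0, "ry": 0, "rz": 0, "grip": 0.8},
    {"dx": 0, "dy": 0.15, "dz": 0, "rx": 0, "ry": 0, "rz": 0, "grip": 0.8},
    {"dx": 0, "dy": 0.15, "dz": 0, "rx": 0, "ry": 0, "rz": 0, "grip": 0.8}
  ]
}}

```text
time: 16.42
tool_pos: [0.5301, 0.3049, 0.0386]
ee_rot: [-179.8, 0.0, 95.8]
force: [-8.1, -0.3, 10.8]
finger_gap: 0.0114
```

>>> {"fn": "drive_tool", "kwargs": {
  "plan": [
    {"dx": 0, "dy": 0.1, "dz": 0, "rx": 0, "ry": 0, "rz": 0, "grip": 0.8},
    {"dx": 0, "dy": 0.1, "dz": 0, "rx": 0, "ry": 0, "rz": 0, "grip": 0.8},
    {"dx": 0, "dy": 0.1, "dz": 0, "rx": 0, "ry": 0, "rz": 0, "grip": 0.8}
  ]
}}

```text
time: 16.67
tool_pos: [0.5302, 0.3049, 0.0386]
ee_rot: [-179.7, 0.0, 95.8]
force: [-11.5, -2.4, 11.9]
finger_gap: 0.0111
```

>>> {"fn": "drive_tool", "kwargs": {
  "plan": [
    {"dx": 0, "dy": 0.1, "dz": 0, "rx": 0, "ry": 0, "rz": 0, "grip": 0.8},
    {"dx": 0, "dy": 0.2, "dz": 0, "rx": 0, "ry": 0, "rz": 0, "grip": 0.8},
    {"dx": 0, "dy": 0.2, "dz": 0, "rx": 0, "ry": 0, "rz": 0, "grip": 0.8},
    {"dx": 0, "dy": 0.2, "dz": 0, "rx": 0, "ry": 0, "rz": 0, "grip": 0.8}
  ]
}}

```text
time: 17.0
tool_pos: [0.5303, 0.3047, 0.0386]
ee_rot: [-179.5, 0.1, 95.8]
force: [-17.6, -3.1, 18.0]
finger_gap: 0.0113
```

```bash
python3 go.py 530.0 303.7 38.6 95.8; python3 -c "
from h import *
d=snap('scene','s17');crop(d,255,80,355,175,8,'s17c')"
```

```text
t 17.0 pos [530.3 304.7  38.6] rot [-1.7953e+02  7.0000e-02  9.5830e+01] gap 1.13 F [-17.6  -3.1  18. ]
dx -0.10 dy -0.04 dz 0.00 rz 0.03
```

View pics/s17c.png

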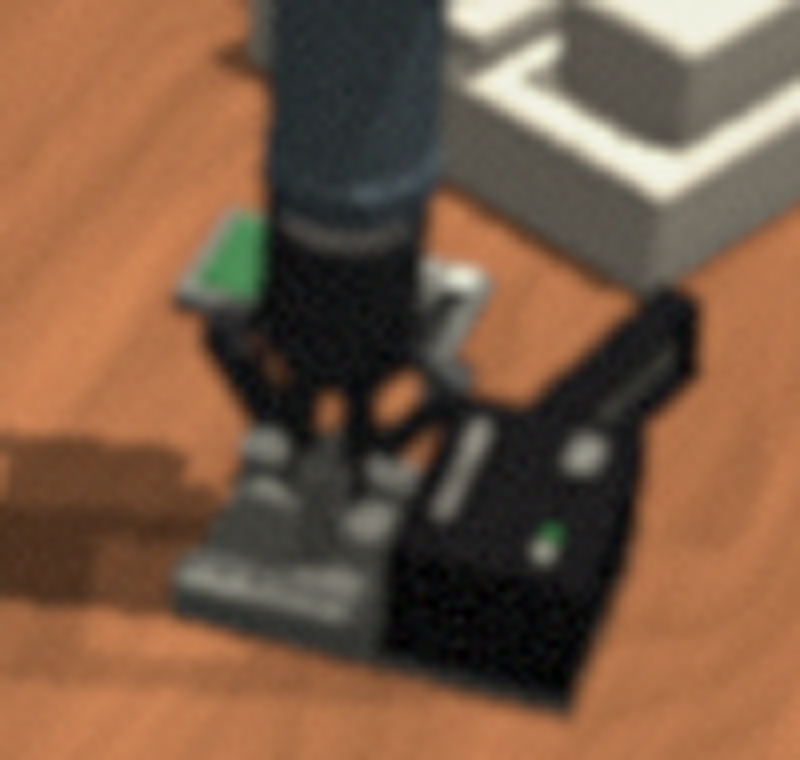

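Run:
```python
from h import *
s=load('s17')
u=np.array([.9949,.1011,0]);n=np.array([-.1011,.9949,0]);h=np.array([.5996,.3108,0])
q=(np.array([[465,375],[440,410]])+.5)/8-.5+[255,80]; q=q-[0.5,1.1]
o,v=ray(s,q); tcp=np.array([.5303,.3047,.0386])
for vv in v:
  for lat in(-.011,.0,.011):
    k=((tcp-o)@n+lat)/(vv@n); p=o+k*vv; print(lat,'u rel tcp',((p-tcp)@u).round(4),'u rel hood',((p-h)@u+.024).round(4),'z',p[2].round(4))
```

```text
-0.011 u rel tcp 0.0634 u rel hood 0.0179 z 0.1483
0.0 u rel tcp 0.0607 u rel hood 0.0152 z 0.1393
0.011 u rel tcp 0.058 u rel hood 0.0125 z 0.1302
-0.011 u rel tcp 0.0535 u rel hood 0.0079 z 0.1253
0.0 u rel tcp 0.0507 u rel hood 0.0051 z 0.1161
0.011 u rel tcp 0.0479 u rel hood 0.0024 z 0.1068
```

>>> {"fn": "drive_tool", "kwargs": {
  "plan": [
    {"dx": 0, "dy": -0.15, "dz": 0, "rx": 0, "ry": 0, "rz": 0, "grip": 0.8},
    {"dx": 0, "dy": -0.25, "dz": 0, "rx": 0, "ry": 0, "rz": 0, "grip": 0.8},
    {"dx": 0, "dy": -0.25, "dz": 0, "rx": 0, "ry": 0, "rz": 0, "grip": 0.8}
  ]
}}

```text
time: 17.3
tool_pos: [0.5303, 0.3047, 0.0386]
ee_rot: [-179.8, 0.0, 95.8]
force: [-9.0, -2.4, 10.7]
finger_gap: 0.0112
```

>>> {"fn": "drive_tool", "kwargs": {
  "plan": [
    {"dx": 0, "dy": 0, "dz": 0, "rx": 0, "ry": 0, "rz": 0, "grip": 1.8},
    {"dx": 0, "dy": 0, "dz": 0, "rx": 0, "ry": 0, "rz": 0, "grip": 2.6},
    {"dx": 0, "dy": 0, "dz": 0, "rx": 0, "ry": 0, "rz": 0, "grip": 3.4},
    {"dx": 0, "dy": 0, "dz": 0, "rx": 0, "ry": 0, "rz": 0, "grip": 3.4},
    {"dx": 0, "dy": 0, "dz": 0, "rx": 0, "ry": 0, "rz": 0, "grip": 3.4}
  ]
}}

```text
time: 17.72
tool_pos: [0.5326, 0.305, 0.0378]
ee_rot: [-180.0, 0.0, 95.8]
force: [-0.3, -0.2, -0.1]
finger_gap: 0.034
```

>>> {"fn": "drive_tool", "kwargs": {
  "plan": [
    {"dx": 0, "dy": -0.2, "dz": -0.8, "rx": 0, "ry": 0, "rz": 0, "grip": 3.4},
    {"dx": 0, "dy": -0.2, "dz": -2.5, "rx": 0, "ry": 0, "rz": 0, "grip": 3.4},
    {"dx": 0, "dy": -0.2, "dz": -5, "rx": 0, "ry": 0, "rz": 0, "grip": 3.4},
    {"dx": 0, "dy": -0.2, "dz": -8, "rx": 0, "ry": 0, "rz": 0, "grip": 3.4},
    {"dx": 0, "dy": -4, "dz": -11, "rx": 0, "ry": 0, "rz": 0, "grip": 3.4},
    {"dx": 0, "dy": -8, "dz": -14, "rx": 0, "ry": 0, "rz": 0, "grip": 3.4},
    {"dx": -4, "dy": -12, "dz": -16, "rx": 0, "ry": 0, "rz": 0, "grip": 3.4},
    {"dx": -8, "dy": -13, "dz": -16, "rx": 0, "ry": 0, "rz": 0, "grip": 3.4},
    {"dx": -12, "dy": -13, "dz": -16, "rx": 0, "ry": 0, "rz": 0, "grip": 3.4},
    {"dx": -16, "dy": -13, "dz": -16, "rx": 0, "ry": 0, "rz": 0, "grip": 3.4},
    {"dx": -20, "dy": -13, "dz": -16, "rx": 0, "ry": 0, "rz": 0, "grip": 3.4},
    {"dx": -22, "dy": -13, "dz": -16, "rx": 0, "ry": 0, "rz": 0, "grip": 3.4}
  ]
}}

```text
time: 18.72
tool_pos: [0.4247, 0.0712, 0.1993]
ee_rot: [179.9, 0.0, 95.8]
force: [0.6, -0.4, 0.5]
finger_gap: 0.0339
```

```bash
python3 -c "
from h import *
d=snap('scene','s18');crop(d,255,80,355,175,8,'s18c')
d=snap('top','t18');crop(d,115,145,205,235,8,'t18c')"
```

```text
(no output)
```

View pics/s18c.png

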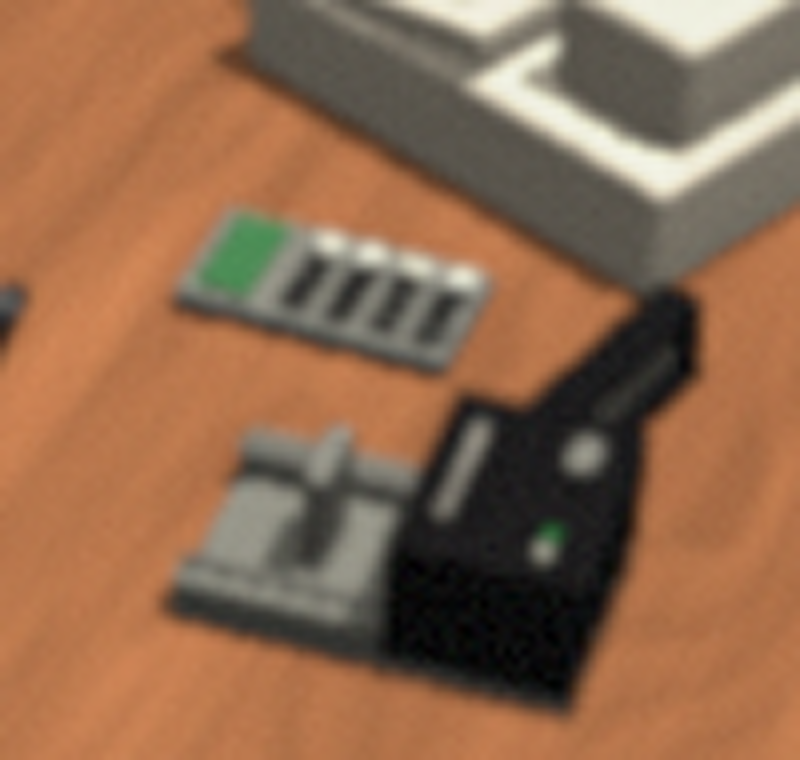

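View pics/t18c.png

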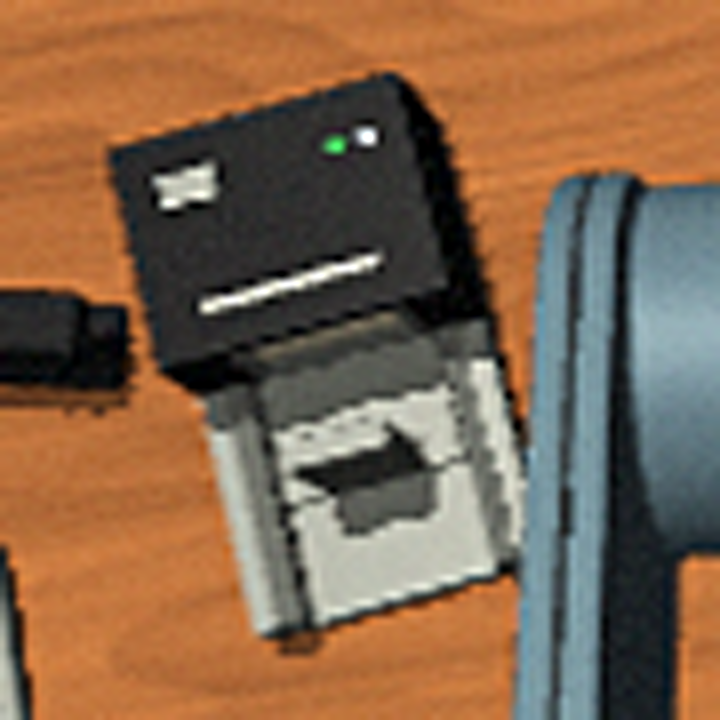

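View pics/t18.png

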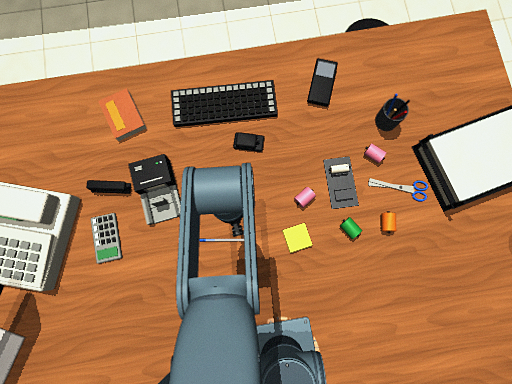

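Run:
```python
from h import *
t=load('t18')
u=np.array([.9949,.1011,0]);n=np.array([-.1011,.9949,0]);h=np.array([.5996,.3108,0])
q=(np.array([[310,500],[455,463]])+.5)/8-.5+[115,145]
for p in onz(t,q,.015): print(((p-h)@u).round(4),((p-h)@n).round(4))
a=load('top0')['image'].astype(int);b=t['image'].astype(int)
d=(np.abs(a-b).sum(2)>90)
for nm,(x,y) in dict(thin=(340,169),pink1=(305,197),pink2=(375,154),green=(350,228),orange=(389,222),notes=(297,238),mouse=(249,142),stapler=(108,187),calc=(106,238),sciss=(400,187),penl=(203,240)).items():
    print(nm,d[y-10:y+10,x-10:x+10].sum())
print(env.sense()['force'],env.sense()['joint_vel'].round(1))
```

```text
-0.0763 0.0281
-0.0772 -0.0322
thin 0
pink1 0
pink2 0
green 0
orange 0
notes 0
mouse 0
stapler 0
calc 0
sciss 0
penl 133
[ 0.0032799   0.77803019 -0.4750087 ] [ 5.   0.6 -0.1  3.2  0.6  5.2]
```

>>> {"fn": "drive_tool", "kwargs": {
  "plan": [
    {"dx": 0, "dy": 0, "dz": 0, "rx": 0, "ry": 0, "rz": 0, "grip": 3.4},
    {"dx": 0, "dy": 0, "dz": 0, "rx": 0, "ry": 0, "rz": 0, "grip": 3.4},
    {"dx": 0, "dy": 0, "dz": 0, "rx": 0, "ry": 0, "rz": 0, "grip": 3.4}
  ]
}}

```text
time: 19.07
tool_pos: [0.4249, 0.0742, 0.1983]
ee_rot: [180.0, -0.0, 95.9]
force: [1.2, 0.4, 1.3]
finger_gap: 0.034
```

```bash
python3 -c "
from cell import env
print(env.finish_job())"
```

```text
the job is handed in; nothing more can be done
None
```

The fat white roll is in the carrier, and the loaded carrier is in the printer under the hood, against the stop. I handed the job in at about 19 s, with the arm raised clear and touching nothing.

**What I did:** I gripped the roll on the stand and lowered it into the carrier's slots; the scene view showed the near axle end in its slot. Then I lifted the carrier by its handle, set it in the loading channel and slid it in.

**Stop contact:** The push force rose from about 5 N to 18 N while the tool stayed still at x = 0.530 m. That is within 1 mm of where I had calculated home.

**Last checks:**
- **Carrier position:** The last top view put the carrier's handle-end edge 76–77 mm before printer_home. It should be about 75 mm when hard on the stop. That 1–2 mm difference is within what one pixel can resolve (3.3 mm), and I did not push again after letting go.
- **Other objects:** Ten of the look-alikes and bystanders, including the used-up roll, showed no change in the top view. The check at the pen's left end did show changed pixels; I put that down to the arm partly covering it. The part still visible lies where it was.
- **Camera offset:** The scene camera read about 1 pixel lower than the robot and the top view throughout, so I used the top view for lining up with the printer.

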